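# Pile the pastry boards and mist them

### The arm

A 6-joint arm with a two-finger parallel gripper is mounted at the origin on the work surface. World frame = base frame: x ahead of the robot, y to its left, z up, the work surface at z = 0. Lengths are in m, angles in rad, forces in N, time in s.
With the tool pointing down it reaches from about 0.3 to 0.875 m from the base axis. Payload 6.4 kg.
Tool frame: the origin (TCP) lies midway between the tips of the shut fingers; the grasp point (between the pads) lies 19 mm behind it; z points along the fingers, y is the line along which they close (so a half turn about z gives the same grasp; the last joint's range is limited). The gripper opens to 85 mm and grips with 20 to 120 N. Pads are 22 mm wide; open, the fingers measure 114 mm over their backs; the gripper's body (76 mm by 85 mm) begins 54 mm behind the grasp point. The pads swing forward as they close: fully open they stand 13 mm farther back than shut.
Start: joints at [-1.404, 0.181, 1.607, -0, 1.354, -0.206], TCP at [0.209, -0.536, 0.231] pointing down, gripper open.
Joint ranges: [-2.99, 2.99], [-0.89, 2.07], [0.3, 2.58], [-1.14, 4.28], [0, 2.63], [-3.12, 3.12]. Speed limits (rad/s): [2.57, 2.57, 3.01, 3.14, 3.14, 3.14].

### API

Orientations are given as a unit quaternion [w, x, y, z].
In Python, from bench import ctrl, vision, workorder gives the robot as it stands. The module is installed in compiled form; this text tells all that it offers.
- The arm moves only by the tool servo_tool, never from a script. Its argument "steps" is a list of rows, each an object of numbers: "dx", "dy", "dz": the shift along the world's x, y, z as a fraction of full scale; "wx", "wy", "wz": the turn, a rotation vector about the world's x, y, z as a fraction of full scale. A call has exactly 5 rows; each row is the pose to reach, as a shift and turn from the pose commanded when the call began, turning the shorter way round; what a row does not reach only later rows make up. Full scale, the value 1, is 100 mm for a shift and pi rad for a turn. A row lasts 1/12 s, in which the tool goes at most 41.7 mm and 7.16 degrees, less where a joint would pass 70% of its speed; a pose out of reach is approached as far as the arm can. A call with a number of a shift or a turn outside -1 to 1 is refused whole. A call with a gripper value outside its range is refused whole. "jaw" is the opening, from 0 (shut) to 1 (fully open), set as the call begins (left out, the last holds). The fingers move at their own pace and stop on an object; the grip force is fixed at half the most. Time passes only in rows, so rows that repeat a pose let the fingers close, or fill a call up. It gives the time, the measured TCP pose, the force, the opening and the grip force at its end, in the units of the state.
- ctrl.get_obs(): the state, without advancing time (a new reading comes with each control period).
- vision.camera(name): name is "side" or "top"; returns a dict with "frame" (384x512x3 uint8, red, green, blue), "vfov" (degrees; the focal length in pixels is half the picture's height over the tangent of half this angle, whatever the lens; pixels are square), "cx", "cy" (the principal point, pixels), "D" ([k1, k2, p1, p2, k3] as OpenCV has them; the pictures are not rectified), "camera_from_world" (4x4, takes a point from world to camera coordinates). Camera axes: x right, y up, looking along -z (the intrinsics and any distortion apply to the point x, -y, -z); pixel columns grow to the right and rows downward; lengths in m; the calibration is good to about 2 mm. A picture is of the moment at which its call begins. There is no depth.
- workorder.hand_in(): hands the job in; it is judged then, once.
The state is a dict: "time_s": time; "q": joint angles; "dq": joint speeds; "joint_efforts": joint torques, N m; "eef_pos": TCP position; "eef_rot": TCP orientation; "wrist_force": force on the tool from outside, world axes, zero at the start; "torque": the same for the moment, N m; "opening": opening from 0.0 (shut) to 1.0 (fully open); "grasp_force": force on a finger pad.
Only numpy, scipy, OpenCV 4.12 (cv2) and the standard library are available. Lean on these libraries where they do the work, as an engineer would, in place of code of your own. Each camera call takes 0.05 s, during which the arm holds its last target. There are 200 camera calls.

### The job

Pile the three wooden pastry boards flat on the low metal stand, longest at the bottom, then the middle one, shortest on top, each set down (not dropped) centred and squarely in line with the one beneath. Only when the pile is finished, squeeze the trigger of the fixed spray gun fully home for a moment to mist it with sanitiser and let the trigger spring right back. Leave the pile square and do not disturb the other things on the table.

Things in the scene. Friction and masses are not known exactly. Their poses are not given: they have to be found in the camera images.
- stand: low fixed stacking stand, a dark metal plate 200 x 80 mm on rubber strips, top face 12 mm above the table; origin at the centre of its underside on the table, x along its length, z up
- board_long: the longest flat beech pastry board, 170 x 56 x 16 mm, lying on the table at the start; origin at the centre of its underside, x along its length, z up
- board_medium: the middle-sized flat beech pastry board, 140 x 56 x 16 mm, lying on the table at the start; origin at the centre of its underside, x along its length, z up
- board_short: the shortest flat beech pastry board, 110 x 56 x 16 mm, lying on the table at the start; origin at the centre of its underside, x along its length, z up
- sprayer: fixed sanitiser spray gun lying on its side on a white tank (66 mm tall, at -x), aimed at the stand. Origin on the table under the barrel; y along the barrel (30 mm thick, axis 90 mm up) to the nozzle tip at y 112 mm; x along the level grip: x 10 to 135, y -12 to 12, z 76 to 104 mm, free beneath. Trigger: bar 8 mm thick, 22 tall, 100 long on its +y side, hinged at x 12, y 42
- trigger (a joint): the sprung trigger, rad: 0 at rest (parallel to the grip), 0.25 fully squeezed towards the grip (the pad then moves 17 mm towards -y of the sprayer); about 4 N at the pad to start, 9 N at full squeeze; it springs back when let go
- trigger_pad (a point): point on the outer (+y) face of the trigger, 68 mm from its hinge, 90 mm above the table: where a finger presses; moves with the trigger
- grip_back (a point): point on the outer (-y) face of the fixed grip across from the trigger pad, 90 mm above the table; 58 mm from the trigger pad at rest, 41 mm fully squeezed
- ramekin: bystander: white ceramic cup, 72 mm across, 45 mm tall; origin at the centre of its underside
- tart: bystander: chocolate tart, 72 mm across, 28 mm tall; origin at the centre of its underside
- jar: bystander: glass jar with steel lid, 64 mm across, 85 mm tall; origin at the centre of its underside
- cake_board: bystander: round card cake board, 100 mm across, 8 mm thick; origin at the centre of its underside
- syrup: bystander: white bottle, 60 mm across, 160 mm tall; origin at the centre of its underside
Not all that is in view belongs to the job. What is shaped like the board_short but purple or turquoise is not meant.

How it is judged:
On the way, in this order (a step that is already met when the one before it is completed fails the run):
1. The long board lies squarely on the stand, let go (horizontal distance between board_long and stand below 0.012 m and angle between the x axis of board_long and the x axis of stand, either way round below 0.09 rad and angle between board_long's own z axis and vertical below 0.05 rad and z of board_long in the frame of stand between 0.009 and 0.016 m and contact force between the fingers and board_long below 0.1 N and linear speed of board_long below 0.02 m/s), for 0.2 s.
2. The medium board lies squarely on the long one, let go (horizontal distance between board_long and stand below 0.012 m and angle between the x axis of board_long and the x axis of stand, either way round below 0.09 rad and angle between each of board_long, board_medium's own z axis and vertical below 0.05 rad and z of board_long in the frame of stand between 0.009 and 0.016 m and horizontal distance between board_medium and board_long below 0.007 m and angle between the x axis of board_medium and the x axis of board_long, either way round below 0.07 rad and z of board_medium in the frame of board_long between 0.013 and 0.02 m and contact force between the fingers and board_medium below 0.1 N and linear speed of board_medium below 0.02 m/s), for 0.2 s.
3. The short board lies squarely on top, let go (horizontal distance between board_long and stand below 0.012 m and angle between the x axis of board_long and the x axis of stand, either way round below 0.09 rad and angle between each of board_long, board_medium, board_short's own z axis and vertical below 0.05 rad and z of board_long in the frame of stand between 0.009 and 0.016 m and horizontal distance between board_medium and board_long below 0.007 m and angle between the x axis of board_medium and the x axis of board_long, either way round below 0.07 rad and z of board_medium in the frame of board_long between 0.013 and 0.02 m and horizontal distance between board_short and board_medium below 0.007 m and angle between the x axis of board_short and the x axis of board_medium, either way round below 0.07 rad and z of board_short in the frame of board_medium between 0.013 and 0.02 m and contact force between the fingers and board_short below 0.1 N and linear speed of board_short below 0.02 m/s), for 0.2 s.
4. The trigger is squeezed home with the pile in place (horizontal distance between board_long and stand below 0.012 m and angle between the x axis of board_long and the x axis of stand, either way round below 0.09 rad and angle between each of board_long, board_medium, board_short's own z axis and vertical below 0.05 rad and z of board_long in the frame of stand between 0.009 and 0.016 m and horizontal distance between board_medium and board_long below 0.007 m and angle between the x axis of board_medium and the x axis of board_long, either way round below 0.07 rad and z of board_medium in the frame of board_long between 0.013 and 0.02 m and horizontal distance between board_short and board_medium below 0.007 m and angle between the x axis of board_short and the x axis of board_medium, either way round below 0.07 rad and z of board_short in the frame of board_medium between 0.013 and 0.02 m and value of joint trigger above 0.19 rad), for 0.2 s.
5. The trigger has sprung back, the pile still square (horizontal distance between board_long and stand below 0.012 m and angle between the x axis of board_long and the x axis of stand, either way round below 0.09 rad and angle between each of board_long, board_medium, board_short's own z axis and vertical below 0.05 rad and z of board_long in the frame of stand between 0.009 and 0.016 m and horizontal distance between board_medium and board_long below 0.007 m and angle between the x axis of board_medium and the x axis of board_long, either way round below 0.07 rad and z of board_medium in the frame of board_long between 0.013 and 0.02 m and horizontal distance between board_short and board_medium below 0.007 m and angle between the x axis of board_short and the x axis of board_medium, either way round below 0.07 rad and z of board_short in the frame of board_medium between 0.013 and 0.02 m and value of joint trigger below 0.04 rad), for 0.2 s.
At the end, for the whole second after the job is handed in: Long board on the stand (centres within 12 mm horizontally, long axes within 0.09 rad), medium board on the long one and short on the medium (each within 7 mm and 0.07 rad of the one beneath), all flat, resting in contact, released and still; trigger back below 0.04 rad (all of step 5 and contact force between the fingers and board_long below 0.1 N and linear speed of each of board_long, board_medium, board_short below 0.02 m/s and contact force between the fingers and board_medium below 0.1 N and contact force between the fingers and board_short below 0.1 N); the robot touches nothing.
It fails at once if A board let go in mid-air (its underside over 85 mm above the table and no finger on it) ((height (world z) of board_long above 0.085 m and contact force between the fingers and board_long below 0.05 N) or (height (world z) of board_medium above 0.085 m and contact force between the fingers and board_medium below 0.05 N) or (height (world z) of board_short above 0.085 m and contact force between the fingers and board_short below 0.05 N)).
It fails at once if The trigger squeezed beyond 0.12 rad while the pile is not complete (value of joint trigger above 0.12 rad and not (horizontal distance between board_long and stand below 0.012 m and angle between the x axis of board_long and the x axis of stand, either way round below 0.09 rad and angle between each of board_long, board_medium, board_short's own z axis and vertical below 0.05 rad and z of board_long in the frame of stand between 0.009 and 0.016 m and horizontal distance between board_medium and board_long below 0.007 m and angle between the x axis of board_medium and the x axis of board_long, either way round below 0.07 rad and z of board_medium in the frame of board_long between 0.013 and 0.02 m and horizontal distance between board_short and board_medium below 0.007 m and angle between the x axis of board_short and the x axis of board_medium, either way round below 0.07 rad and z of board_short in the frame of board_medium between 0.013 and 0.02 m)).
It fails at once if A bystander shifted by more than 30 mm (distance of any of ramekin, tart, jar, cake_board, syrup from where it was at the start of the episode above 0.03 m).
It also fails if it takes over 64 s, if anything falls off the work surface, if the arm or the gripper's body presses on something with over 40 N, if the wrist force passes 120 N, or if a joint passes its speed limit or range.

## Working session

There is one attempt and no reset: what is moved stays moved. The work goes in short steps, Python scripts to look and compute and a tool call to move; the robot and the scene stay as the last step left them, time stands still between calls to the robot, and variables do not carry over. Pictures are saved under pics/ and viewed, at most 10 in all, crops included, and the job is handed in when it is done.

Besides the shell and the picture viewer there is one more tool, called after "Call:" as name(argument=value, ...), one argument or row to a line, values as JSON. servo_tool: Moves the arm, as the interface text tells. Its arguments: {"type":"object","properties":{"steps":{"type":"array","items":{"type":"object","properties":{"dx":{"type":"number"},"dy":{"type":"number"},"dz":{"type":"number"},"wx":{"type":"number"},"wy":{"type":"number"},"wz":{"type":"number"}}}},"jaw":{"type":"number"}},"required":["steps"]}

```bash
mkdir -p pics
cat > h.py <<'E'
import numpy as np, cv2
from bench import ctrl, vision, workorder
def cam(n):
    c=vision.camera(n); return c
def K(c):
    f=c["frame"].shape[0]/2/np.tan(np.radians(c["vfov"])/2)
    return np.array([[f,0,c["cx"]],[0,f,c["cy"]],[0,0,1.]])
def proj(c,P):
    P=np.atleast_2d(np.asarray(P,float)); T=np.array(c["camera_from_world"])
    p=P@T[:3,:3].T+T[:3,3]; p=p*[1,-1,-1]
    return cv2.projectPoints(p,np.zeros(3),np.zeros(3),K(c),np.array(c["D"],float))[0][:,0]
def ray(c,uv):
    T=np.array(c["camera_from_world"]); 
    n=cv2.undistortPoints(np.array(uv,float).reshape(-1,1,2),K(c),np.array(c["D"],float))[:,0]
    d=np.c_[n[:,0],-n[:,1],-np.ones(len(n))]@T[:3,:3]
    return -T[:3,:3].T@T[:3,3],d
def onplane(c,uv,z):
    o,d=ray(c,uv); return o+d*((z-o[2])/d[:,2])[:,None]
def tri(c1,u1,c2,u2):
    o1,d1=ray(c1,u1);o2,d2=ray(c2,u2);R=[]
    for a,b in zip(d1,d2):
        s=np.linalg.lstsq(np.c_[a,-b],o2-o1,rcond=None)[0]
        R.append(np.r_[(o1+a*s[0]+o2+b*s[1])/2,np.linalg.norm(o1+a*s[0]-o2-b*s[1])])
    return np.array(R)
def save(c,name,crop=None,s=1):
    f=c["frame"][:,:,::-1]
    if crop: x0,y0,x1,y1=crop; f=f[y0:y1,x0:x1]
    cv2.imwrite("pics/"+name,cv2.resize(f,None,fx=s,fy=s,interpolation=cv2.INTER_CUBIC))
E
python3 - <<'E'
from h import *
a=cam("top");b=cam("side")
import pickle;pickle.dump((a,b),open("c0.pkl","wb"))
save(a,"top0.png",None,1.5625);save(b,"side0.png",None,1.5625)
for c in(a,b):print(c["vfov"],c["cx"],c["cy"],c["D"],np.round(c["camera_from_world"],3).tolist())
o=ctrl.get_obs();print(o)
E
```

```text
42.05210653505277 248.87812744568703 186.20063022397534 [-0.13748101  0.          0.          0.          0.        ] [[0.015, -1.0, 0.006, 0.048], [0.989, 0.016, 0.146, -0.491], [-0.146, 0.003, 0.989, -1.709], [0.0, 0.0, 0.0, 1.0]]
57.687149780085434 253.9298722543798 188.59126077547091 [-0.06749118  0.          0.          0.          0.        ] [[-0.807, -0.59, -0.02, 0.402], [0.32, -0.465, 0.825, -0.213], [-0.497, 0.66, 0.564, -1.007], [0.0, 0.0, 0.0, 1.0]]
{'time_s': 0.1, 'q': array([-1.40431196e+00,  1.81457534e-01,  1.60789792e+00, -1.24165533e-06,
        1.35378746e+00, -2.06301041e-01]), 'dq': array([ 0.0011232 , -0.00016758, -0.00083612, -0.00090049, -0.00126096,
       -0.00021204]), 'joint_efforts': array([ 7.37656374e-04, -4.45877230e+01, -3.52239311e+01, -1.96817537e-04,
        4.13246293e-03,  3.11053498e-05]), 'eef_pos': array([ 0.20935429, -0.5350107 ,  0.23048429]), 'eef_rot': array([-7.74987409e-04,  9.82678794e-01,  1.85315373e-01,  1.48244646e-05]), 'wrist_force': array([0.41560073, 0.27533887, 0.34054616]), 'torque': array([0.02627252, 0.00240592, 0.00580321]), 'grasp_force': 0.0, 'opening': 1.000485676778451}
```

View pics/top0.png

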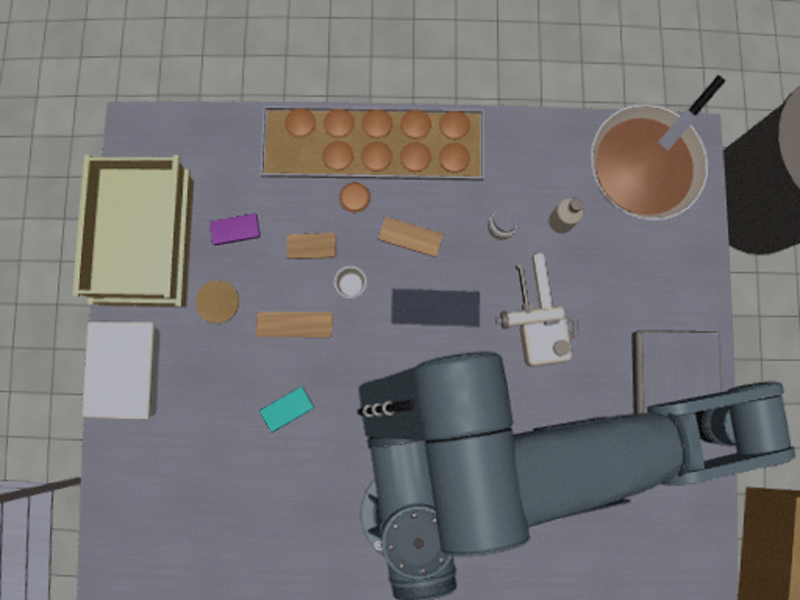

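View pics/side0.png

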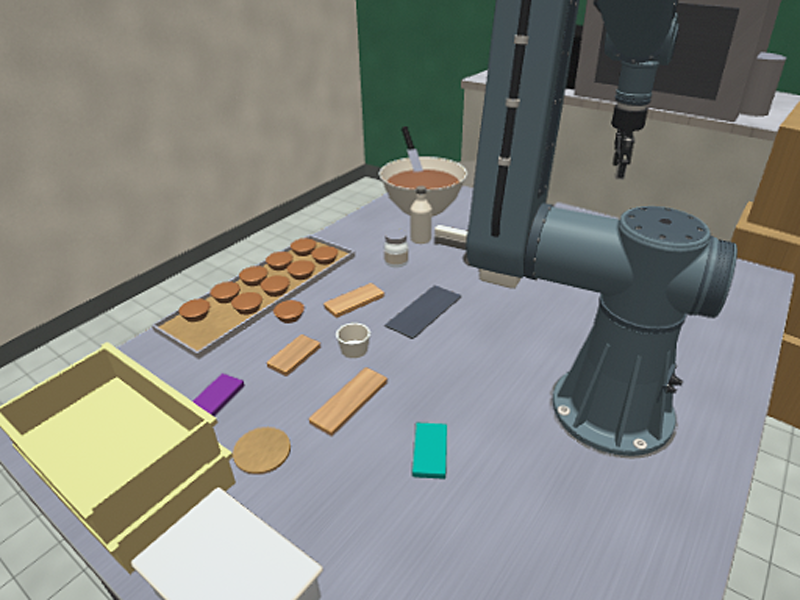

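Top picture: the long board is at (294,324), the medium at (410,236) and the short at (311,245). Purple (235,229) and turquoise (287,409) are decoys. The stand is at (436,308), the sprayer grip at (542,280) with the trigger bar at (523,290), and the nozzle points left at (503,318). Next, close crops.

Run:
```python
from h import *
import pickle;a,b=pickle.load(open("c0.pkl","rb"))
save(a,"topc.png",(155,115,355,235),4)
save(b,"sidec.png",(160,130,320,290),3.7)
```

```text
(no output)
```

View pics/topc.png

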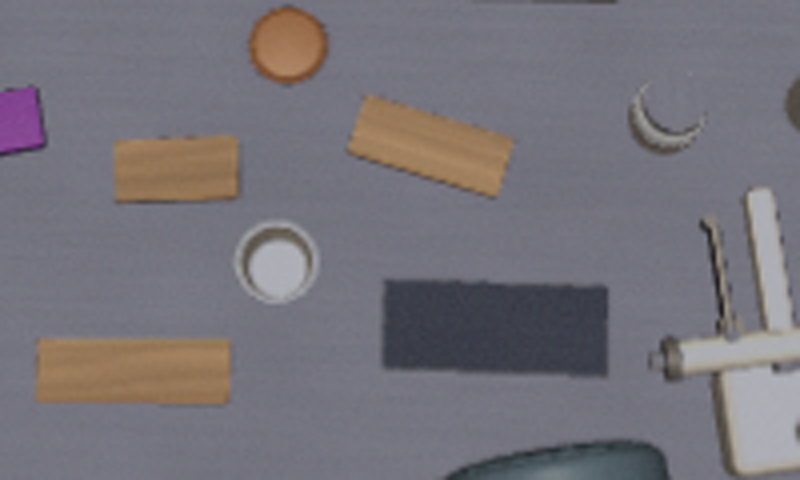

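View pics/sidec.png

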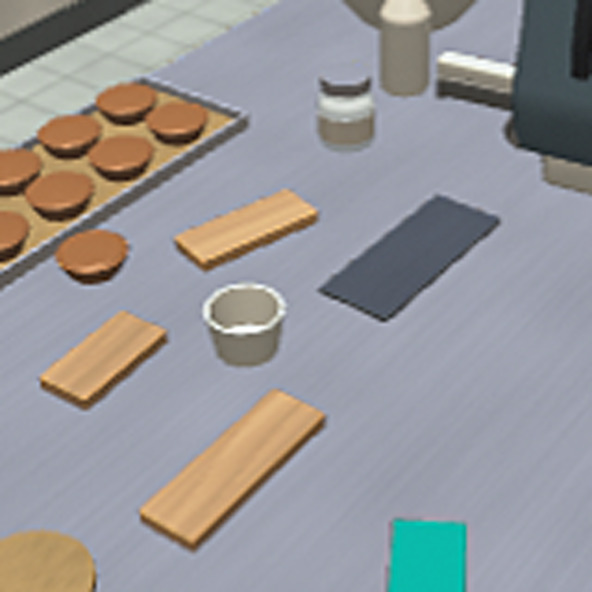

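The crop confirms three plain beech boards of different lengths, and the corners are clear in both views. I'll triangulate them and refine with a silhouette fit.

```bash
cat > fit.py <<'E'
from h import *
from scipy.optimize import minimize
def wood(c):
    h=cv2.cvtColor(c["frame"],cv2.COLOR_RGB2HSV)
    return ((h[...,0]>8)&(h[...,0]<24)&(h[...,1]>85)&(h[...,2]>70)).astype(np.uint8)
def dark(c):
    h=c["frame"].astype(int); return ((h.sum(2)<235)&(h[...,2]>h[...,0])&(h.max(2)<110)).astype(np.uint8)
def box(x,y,t,L,W,z0,z1):
    cs,s=np.cos(t),np.sin(t)
    return [[x+cs*a-s*b,y+s*a+cs*b,z] for z in(z0,z1) for a,b in((L/2,W/2),(-L/2,W/2),(-L/2,-W/2),(L/2,-W/2))]
def fit(cams,mf,x,y,t,L,W,z0,z1,S=8,free=True):
    items=[]
    for c in cams:
        p=proj(c,box(x,y,t,L+.02,W+.02,z0,z1)); lo=np.floor(p.min(0)).astype(int)-3; hi=np.ceil(p.max(0)).astype(int)+4
        m=mf(c)[lo[1]:hi[1],lo[0]:hi[0]]
        n,lab,st,_=cv2.connectedComponentsWithStats(m); k=1+np.argmax(st[1:,4]); m=(lab==k).astype(np.float32)
        items.append((c,lo,cv2.resize(m,None,fx=S,fy=S,interpolation=cv2.INTER_LINEAR)))
    def cost(v,per=False):
        r=[]
        for c,lo,m in items:
            q=(proj(c,box(v[0]/1e2,v[1]/1e2,v[2]/10,L,W,z0,z1))-lo+.5)*S-.5
            g=np.zeros(m.shape,np.float32); cv2.fillConvexPoly(g,cv2.convexHull((q*16).astype(np.int32)),1,shift=4)
            r.append(np.abs(g-m).sum()/g.sum())
        return r if per else sum(r)
    best=None
    for dt in(0,-.05,.05):
        r=minimize(cost,[x*1e2,y*1e2,(t+dt)*10],method="Nelder-Mead",options=dict(initial_simplex=np.array([x*1e2,y*1e2,(t+dt)*10])+np.array([[0,0,0],[.6,0,0],[0,.6,0],[0,0,.6]])))
        if best is None or r.fun<best.fun: best=r
    v=best.x; return np.array([v[0]/1e2,v[1]/1e2,v[2]/10]),np.round(cost(v,True),3)
E
python3 - <<'E'
from fit import *
import pickle;a,b=pickle.load(open("c0.pkl","rb"))
T=lambda p:(np.array(p,float)+.5)/4-.5+[155,115]
Sd=lambda p:(np.array(p,float)+.5)/3.7-.5+[160,130]
O=dict(long=([(38,340),(229,340),(229,403),(38,401)],[(141,515),(276,391),(325,418),(192,543)],.170,.056,0,.016),
medium=([(367,96),(513,140),(497,195),(349,150)],[(176,241),(288,191),(318,213),(205,263)],.140,.056,0,.016),
short=([(116,142),(237,137),(239,199),(117,201)],[(41,380),(124,312),(166,336),(86,401)],.110,.056,0,.016),
stand=([(386,281),(608,288),(606,376),(383,368)],[(320,289),(437,196),(500,219),(385,319)],.2,.08,0,.012))
for k,(t,s,L,W,z0,z1) in O.items():
    P=tri(a,T(t),b,Sd(s)); print(k,"z",P[:,2].round(4),"gap",P[:,3].round(4),"L",np.linalg.norm(P[0,:2]-P[1,:2]).round(4),"W",np.linalg.norm(P[1,:2]-P[2,:2]).round(4))
    c=P[:,:2].mean(0); d=P[0]+P[3]-P[1]-P[2]; yaw=np.arctan2(d[1],d[0]); print("  tri",c.round(4),yaw.round(3))
    for cs in([a],[b],[a,b]): print("  fit",*[x.round(4) for x in fit(cs,dark if k=="stand" else wood,*c,yaw,L,W,z0,z1)])
# sprayer grip: end corners
for n,z,pts in(("grip",.104,[(748,190),(772,188),(776,338),(796,334)]),("trig",.101,[(706,218),(716,217),(731,333)]),("nozzle",.09,[(652,362)]),("ram",.045,[(277,262)]),("jar",.085,[(668,108)])):
    print(n,onplane(a,T(pts),z).round(4)[:,:2].tolist())
E
```

```text
long z [0.0114 0.0128 0.0102 0.0131] gap [0.0033 0.0031 0.0002 0.0006] L 0.1693 W 0.0541
  tri [0.414  0.2687] 1.584
  fit [0.4153 0.2701 1.575 ] [0.094]
  fit [0.4161 0.2665 1.5889] [0.107]
  fit [0.4156 0.268  1.5789] [0.097 0.111]
medium z [0.0105 0.0138 0.0131 0.0137] gap [0.0026 0.0026 0.0026 0.004 ] L 0.137 W 0.0522
  tri [0.6207 0.008 ] 1.286
  fit [0.6225 0.0079 1.2784] [0.108]
  fit [0.6231 0.0046 1.2951] [0.16]
  fit [0.6225 0.0071 1.2871] [0.11  0.163]
short z [0.0118 0.0139 0.0093 0.0136] gap [0.003  0.0033 0.0011 0.0022] L 0.1089 W 0.0538
  tri [0.5954 0.2352] 1.622
  fit [0.5977 0.2371 1.6084] [0.12]
  fit [0.598  0.2329 1.6475] [0.136]
  fit [0.5978 0.235  1.6188] [0.127 0.141]
stand z [0.0113 0.0103 0.0129 0.0115] gap [0.001  0.0014 0.0001 0.0004] L 0.1974 W 0.0783
  tri [ 0.4577 -0.0502] 1.552
  fit [ 0.4597 -0.0499  1.5492] [0.074]
  fit [ 0.4907 -0.0341  2.2127] [0.989]
  fit [ 0.4596 -0.0499  1.5496] [0.074 0.99 ]
grip [[0.5678, -0.2582], [0.5699, -0.2788], [0.4414, -0.2804], [0.4451, -0.2975]]
trig [[0.5435, -0.2224], [0.5445, -0.231], [0.4455, -0.2427]]
nozzle [[0.4212, -0.1772]]
ram [[0.5087, 0.1431]]
jar [[0.6425, -0.1932]]
```

Corner heights come out 10–14 mm against 16 mm expected for the boards, and 10–13 mm for the stand. Lengths match, and the two views differ by 2–3 mm. I'll use the top-view fits consistently. First move: over to the long board at 230 mm height, turning 69°.

Call:
servo_tool(
  steps=[
    {"dx": 0.1,"dy": 0.2,"wz": 0.01},
    {"dx": 0.2,"dy": 0.4,"wz": 0.02},
    {"dx": 0.3,"dy": 0.6,"wz": 0.03},
    {"dx": 0.4,"dy": 0.8,"wz": 0.039},
    {"dx": 0.5,"dy": 1.0,"wz": 0.048},
  ],
  jaw=1,
)

```text
$.steps[0]: bad value
```

Call:
servo_tool(
  steps=[
    {"dx": 0.1,"dy": 0.2,"wz": 0.01},
    {"dx": 0.2,"dy": 0.4,"wz": 0.02},
    {"dx": 0.3,"dy": 0.6,"wz": 0.03},
    {"dx": 0.4,"dy": 0.8,"wz": 0.039},
    {"dx": 0.5,"dy": 1.0,"wz": 0.048},
  ],
)

```text
$.steps[0]: bad value
```

Call:
servo_tool(
  steps=[
    {"dx": 0.1,"dy": 0.2,"wz": 0.01},
    {"dx": 0.2,"dy": 0.4,"wz": 0.02},
    {"dx": 0.3,"dy": 0.6,"wz": 0.03},
    {"dx": 0.4,"dy": 0.8,"wz": 0.039},
    {"dx": 0.5,"dy": 1.0,"wz": 0.048},
  ],
)

```text
$.steps[0]: bad value
```

Call:
servo_tool(
  steps=[
    {"dy": 0.2,"wz": 0.01},
    {"dy": 0.4,"wz": 0.02},
    {"dy": 0.6,"wz": 0.03},
    {"dy": 0.8,"wz": 0.039},
    {"dy": 1.0,"wz": 0.048},
  ],
)

```text
$.steps[0]: bad value
```

Call:
servo_tool(
  steps=[
    {"dy": 0.2,"wz": 0.01},
    {"dy": 0.4,"wz": 0.02},
    {"dy": 0.6,"wz": 0.03},
    {"dy": 0.8,"wz": 0.039},
    {"dy": 1.0,"wz": 0.048},
  ],
)

```text
$.steps[0]: bad value
```

Call:
servo_tool(
  steps=[
    {"dx": 0.05,"dy": 0.2,"wz": 0.01},
    {"dx": 0.1,"dy": 0.4,"wz": 0.02},
    {"dx": 0.15,"dy": 0.6,"wz": 0.03},
    {"dx": 0.2,"dy": 0.8,"wz": 0.039},
    {"dx": 0.3,"dy": 1.0,"wz": 0.048},
  ],
)

```text
$.steps[0]: bad value
```

Call:
servo_tool(
  steps=[
    {"dx": 0.05,"dy": 0.2,"wz": 0.01},
    {"dx": 0.1,"dy": 0.4,"wz": 0.02},
    {"dx": 0.15,"dy": 0.6,"wz": 0.03},
    {"dx": 0.2,"dy": 0.8,"wz": 0.039},
    {"dx": 0.26,"dy": 1.0,"wz": 0.048},
  ],
)

```text
$.steps[0]: bad value
```

Call:
servo_tool(
  steps=[
    {"dy": 0.2,"dz": -0.2,"wz": 0.01},
    {"dy": 0.4,"dz": -0.4,"wz": 0.02},
    {"dy": 0.6,"dz": -0.6,"wz": 0.03},
    {"dy": 0.8,"dz": -0.8,"wz": 0.039},
    {"dy": 1.0,"dz": -1.0,"wz": 0.048},
  ],
)

```text
$.steps[0]: bad value
```

```bash
cat > st.py <<'E'
from h import *
o=ctrl.get_obs();R=__import__("scipy.spatial.transform",fromlist=["Rotation"]).Rotation.from_quat(np.roll(o["eef_rot"],-1)).as_matrix()
print("t",round(o["time_s"],2),"p",o["eef_pos"].round(4),"yawY",np.arctan2(R[1,1],R[0,1]).round(4),"zt",R[:,2].round(3),"F",o["wrist_force"].round(1),"op",round(o["opening"],3),"g",round(o["grasp_force"],1),"q",o["q"].round(2))
E
cat > fullfit.py <<'E'
# fresh whole-scene refit with top only
E
python3 st.py
python3 - <<'E'
from h import *
import pickle
a=cam("top");b=cam("side");pickle.dump((a,b),open("c1.pkl","wb"));save(b,"side1.png",(100,100,400,325),2.6)
E
```

```text
t 0.1 p [ 0.2094 -0.535   0.2305] yawY -1.198 zt [-0.     0.002 -1.   ] F [0.4 0.3 0.3] op 1.0 g 0.0 q [-1.4   0.18  1.61 -0.    1.35 -0.21]
```

View pics/side1.png

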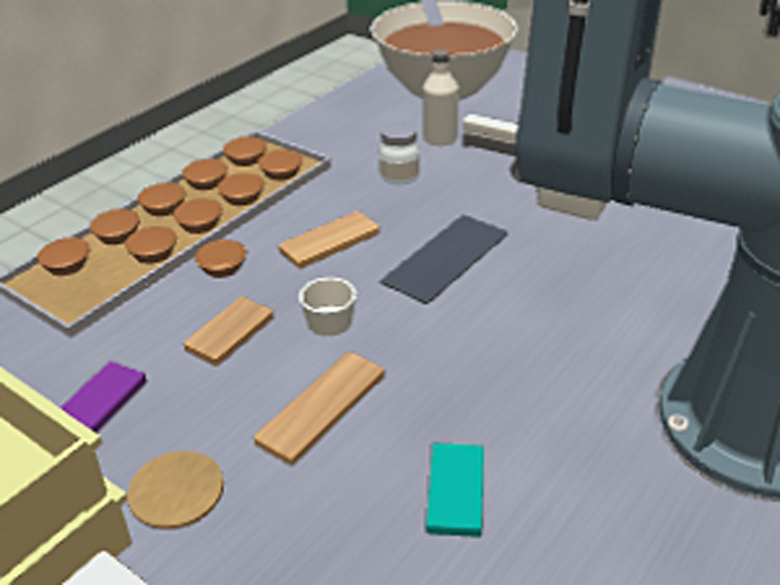

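All the calls were refused because rows need all six numbers, so nothing moved; the picture shows the scene unchanged. I'll test the full format with one call.

Call:
servo_tool(
  steps=[
    {"dx": 0.1,"dy": 0.2,"dz": 0,"wx": 0,"wy": 0,"wz": 0.01},
    {"dx": 0.2,"dy": 0.4,"dz": 0,"wx": 0,"wy": 0,"wz": 0.02},
    {"dx": 0.3,"dy": 0.6,"dz": 0,"wx": 0,"wy": 0,"wz": 0.03},
    {"dx": 0.4,"dy": 0.8,"dz": 0,"wx": 0,"wy": 0,"wz": 0.039},
    {"dx": 0.5,"dy": 1.0,"dz": 0,"wx": 0,"wy": 0,"wz": 0.048},
  ],
  jaw=1,
)

```text
time_s: 0.62
eef_pos: [0.2597, -0.4344, 0.231]
eef_rot: [-0.0, 0.966, 0.259, 0.0]
wrist_force: [0.5, -0.3, 0.3]
opening: 1.002
grasp_force: 0.0
```

Call:
servo_tool(
  steps=[
    {"dx": 0.1,"dy": 0.2,"dz": 0,"wx": 0,"wy": 0,"wz": 0.01},
    {"dx": 0.2,"dy": 0.4,"dz": 0,"wx": 0,"wy": 0,"wz": 0.02},
    {"dx": 0.3,"dy": 0.6,"dz": 0,"wx": 0,"wy": 0,"wz": 0.03},
    {"dx": 0.4,"dy": 0.8,"dz": 0,"wx": 0,"wy": 0,"wz": 0.039},
    {"dx": 0.5,"dy": 1.0,"dz": 0,"wx": 0,"wy": 0,"wz": 0.048},
  ],
)

```text
time_s: 1.03
eef_pos: [0.3097, -0.3344, 0.2312]
eef_rot: [-0.0, 0.943, 0.331, -0.0]
wrist_force: [-0.5, -0.1, 1.1]
opening: 1.001
grasp_force: 0.0
```

Call:
servo_tool(
  steps=[
    {"dx": 0.1,"dy": 0.2,"dz": 0,"wx": 0,"wy": 0,"wz": 0.01},
    {"dx": 0.2,"dy": 0.4,"dz": 0,"wx": 0,"wy": 0,"wz": 0.02},
    {"dx": 0.3,"dy": 0.6,"dz": 0,"wx": 0,"wy": 0,"wz": 0.03},
    {"dx": 0.4,"dy": 0.8,"dz": 0,"wx": 0,"wy": 0,"wz": 0.039},
    {"dx": 0.5,"dy": 1.0,"dz": 0,"wx": 0,"wy": 0,"wz": 0.048},
  ],
)

```text
time_s: 1.45
eef_pos: [0.3597, -0.2344, 0.2312]
eef_rot: [-0.0, 0.916, 0.402, 0.0]
wrist_force: [-0.3, 0.0, 0.0]
opening: 1.003
grasp_force: 0.0
```

Call:
servo_tool(
  steps=[
    {"dx": 0,"dy": 0.2,"dz": 0,"wx": 0,"wy": 0,"wz": 0.01},
    {"dx": 0,"dy": 0.4,"dz": 0,"wx": 0,"wy": 0,"wz": 0.02},
    {"dx": 0,"dy": 0.6,"dz": 0,"wx": 0,"wy": 0,"wz": 0.03},
    {"dx": 0,"dy": 0.8,"dz": 0,"wx": 0,"wy": 0,"wz": 0.039},
    {"dx": 0,"dy": 1.0,"dz": 0,"wx": 0,"wy": 0,"wz": 0.048},
  ],
)

```text
time_s: 1.87
eef_pos: [0.3593, -0.1345, 0.2312]
eef_rot: [-0.0, 0.883, 0.469, 0.0]
wrist_force: [-0.2, 0.7, -0.1]
opening: 1.002
grasp_force: 0.0
```

Call:
servo_tool(
  steps=[
    {"dx": 0,"dy": 0.2,"dz": 0,"wx": 0,"wy": 0,"wz": 0.01},
    {"dx": 0,"dy": 0.4,"dz": 0,"wx": 0,"wy": 0,"wz": 0.02},
    {"dx": 0,"dy": 0.6,"dz": 0,"wx": 0,"wy": 0,"wz": 0.03},
    {"dx": 0,"dy": 0.8,"dz": 0,"wx": 0,"wy": 0,"wz": 0.039},
    {"dx": 0,"dy": 1.0,"dz": 0,"wx": 0,"wy": 0,"wz": 0.048},
  ],
)

```text
time_s: 2.28
eef_pos: [0.3592, -0.0345, 0.2313]
eef_rot: [0.0, 0.845, 0.535, 0.0]
wrist_force: [1.2, -0.6, 0.1]
opening: 0.994
grasp_force: 0.0
```

Call:
servo_tool(
  steps=[
    {"dx": 0.06,"dy": 0.2,"dz": 0,"wx": 0,"wy": 0,"wz": 0.01},
    {"dx": 0.12,"dy": 0.4,"dz": 0,"wx": 0,"wy": 0,"wz": 0.02},
    {"dx": 0.18,"dy": 0.6,"dz": 0,"wx": 0,"wy": 0,"wz": 0.03},
    {"dx": 0.24,"dy": 0.8,"dz": 0,"wx": 0,"wy": 0,"wz": 0.039},
    {"dx": 0.3,"dy": 1.0,"dz": 0,"wx": 0,"wy": 0,"wz": 0.048},
  ],
)

```text
time_s: 2.7
eef_pos: [0.3895, 0.0656, 0.2313]
eef_rot: [0.0, 0.802, 0.597, 0.0]
wrist_force: [0.9, -0.3, 0.2]
opening: 0.999
grasp_force: 0.0
```

Call:
servo_tool(
  steps=[
    {"dx": 0.05,"dy": 0.2,"dz": 0,"wx": 0,"wy": 0,"wz": 0.01},
    {"dx": 0.1,"dy": 0.4,"dz": 0,"wx": 0,"wy": 0,"wz": 0.02},
    {"dx": 0.15,"dy": 0.6,"dz": 0,"wx": 0,"wy": 0,"wz": 0.03},
    {"dx": 0.2,"dy": 0.8,"dz": 0,"wx": 0,"wy": 0,"wz": 0.039},
    {"dx": 0.26,"dy": 1.0,"dz": 0,"wx": 0,"wy": 0,"wz": 0.048},
  ],
)

```text
time_s: 3.12
eef_pos: [0.4153, 0.1656, 0.2312]
eef_rot: [-0.0, 0.755, 0.656, -0.0]
wrist_force: [1.4, -0.2, 0.4]
opening: 1.0
grasp_force: 0.0
```

Call:
servo_tool(
  steps=[
    {"dx": 0,"dy": 0.2,"dz": -0.2,"wx": 0,"wy": 0,"wz": 0.01},
    {"dx": 0,"dy": 0.4,"dz": -0.4,"wx": 0,"wy": 0,"wz": 0.02},
    {"dx": 0,"dy": 0.6,"dz": -0.6,"wx": 0,"wy": 0,"wz": 0.03},
    {"dx": 0,"dy": 0.8,"dz": -0.8,"wx": 0,"wy": 0,"wz": 0.039},
    {"dx": 0,"dy": 1.0,"dz": -1.0,"wx": 0,"wy": 0,"wz": 0.048},
  ],
)

```text
time_s: 3.53
eef_pos: [0.4152, 0.2655, 0.1303]
eef_rot: [0.0, 0.704, 0.711, 0.0]
wrist_force: [0.6, 0.2, 1.0]
opening: 1.003
grasp_force: 0.0
```

```bash
python3 st.py
python3 - <<'E'
from h import *
import pickle
a=cam("top");b=cam("side");pickle.dump((a,b),open("c1.pkl","wb"));save(a,"top2.png",(140,110,360,275),3.5)
E
```

```text
t 3.53 p [0.4152 0.2655 0.1303] yawY 0.0099 zt [ 0.  0. -1.] F [0.6 0.2 1. ] op 1.003 g 0.0 q [ 0.33  0.12  1.9  -0.    1.12  0.32]
```

View pics/top2.png

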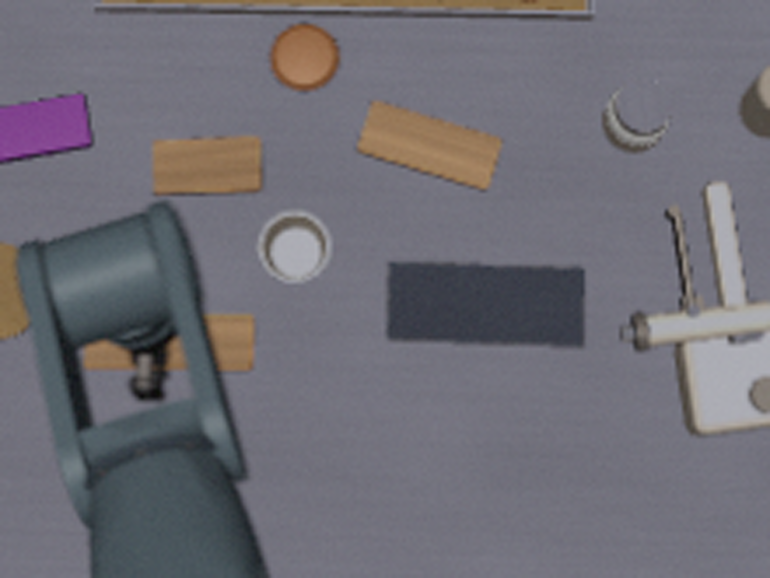

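Top crop: the gripper is over the long board (168,342); the stand and sprayer are clear of the arm. Small alignment, then down and grip.

Call:
servo_tool(
  steps=[
    {"dx": 0,"dy": 0.04,"dz": -0.15,"wx": 0,"wy": 0,"wz": -0.002},
    {"dx": 0,"dy": 0.04,"dz": -0.35,"wx": 0,"wy": 0,"wz": -0.002},
    {"dx": 0,"dy": 0.04,"dz": -0.55,"wx": 0,"wy": 0,"wz": -0.002},
    {"dx": 0,"dy": 0.04,"dz": -0.75,"wx": 0,"wy": 0,"wz": -0.002},
    {"dx": 0,"dy": 0.04,"dz": -0.9,"wx": 0,"wy": 0,"wz": -0.002},
  ],
)

```text
time_s: 4.05
eef_pos: [0.4153, 0.2679, 0.0405]
eef_rot: [0.0, 0.707, 0.708, -0.0]
wrist_force: [-0.6, -0.3, -0.7]
opening: 0.998
grasp_force: 0.0
```

Call:
servo_tool(
  steps=[
    {"dx": 0,"dy": 0,"dz": -0.1,"wx": 0,"wy": 0,"wz": 0},
    {"dx": 0,"dy": 0,"dz": -0.2,"wx": 0,"wy": 0,"wz": 0},
    {"dx": 0,"dy": 0,"dz": -0.3,"wx": 0,"wy": 0,"wz": 0},
    {"dx": 0,"dy": 0,"dz": -0.37,"wx": 0,"wy": 0,"wz": 0},
    {"dx": 0,"dy": 0,"dz": -0.38,"wx": 0,"wy": 0,"wz": 0},
  ],
)

```text
time_s: 4.47
eef_pos: [0.4149, 0.2682, 0.0023]
eef_rot: [-0.0, 0.706, 0.708, -0.001]
wrist_force: [0.4, 0.0, -0.3]
opening: 1.004
grasp_force: 0.0
```

Call:
servo_tool(
  steps=[
    {"dx": 0,"dy": 0,"dz": 0,"wx": 0,"wy": 0,"wz": 0},
    {"dx": 0,"dy": 0,"dz": 0,"wx": 0,"wy": 0,"wz": 0},
    {"dx": 0,"dy": 0,"dz": 0,"wx": 0,"wy": 0,"wz": 0},
    {"dx": 0,"dy": 0,"dz": 0,"wx": 0,"wy": 0,"wz": 0},
    {"dx": 0,"dy": 0,"dz": 0,"wx": 0,"wy": 0,"wz": 0},
  ],
  jaw=0.4,
)

```text
time_s: 4.88
eef_pos: [0.4162, 0.2688, 0.0044]
eef_rot: [0.0, 0.706, 0.708, 0.001]
wrist_force: [-0.8, -0.6, 6.3]
opening: 0.629
grasp_force: 63.8
```

```bash
python3 st.py
```

```text
t 4.88 p [0.4162 0.2688 0.0044] yawY 0.0023 zt [ 0.002  0.001 -1.   ] F [-0.8 -0.6  6.3] op 0.629 g 63.8 q [ 0.33  0.35  1.94 -0.    0.85  0.33]
```

Gripped at 64 N. Lifting to a 70 mm underside (below 85), and carrying towards the stand clear of the ramekin.

Call:
servo_tool(
  steps=[
    {"dx": 0,"dy": 0,"dz": 0.1,"wx": 0,"wy": 0,"wz": 0},
    {"dx": 0,"dy": 0,"dz": 0.25,"wx": 0,"wy": 0,"wz": 0},
    {"dx": 0,"dy": 0,"dz": 0.4,"wx": 0,"wy": 0,"wz": 0},
    {"dx": 0,"dy": 0,"dz": 0.55,"wx": 0,"wy": 0,"wz": 0},
    {"dx": 0,"dy": 0,"dz": 0.68,"wx": 0,"wy": 0,"wz": 0},
  ],
)

```text
time_s: 5.3
eef_pos: [0.4157, 0.2686, 0.0729]
eef_rot: [0.0, 0.706, 0.708, 0.0]
wrist_force: [0.3, 0.8, -1.4]
opening: 0.63
grasp_force: 63.6
```

Call:
servo_tool(
  steps=[
    {"dx": 0,"dy": -0.15,"dz": 0,"wx": 0,"wy": 0,"wz": -0.001},
    {"dx": 0,"dy": -0.35,"dz": 0,"wx": 0,"wy": 0,"wz": -0.002},
    {"dx": 0,"dy": -0.56,"dz": 0,"wx": 0,"wy": 0,"wz": -0.003},
    {"dx": 0,"dy": -0.78,"dz": 0,"wx": 0,"wy": 0,"wz": -0.003},
    {"dx": 0,"dy": -1.0,"dz": 0,"wx": 0,"wy": 0,"wz": -0.003},
  ],
)

```text
time_s: 5.72
eef_pos: [0.4153, 0.1677, 0.072]
eef_rot: [0.0, 0.709, 0.705, 0.0]
wrist_force: [0.1, -0.1, -1.5]
opening: 0.628
grasp_force: 63.7
```

Call:
servo_tool(
  steps=[
    {"dx": 0,"dy": -0.2,"dz": 0,"wx": 0,"wy": 0,"wz": -0.001},
    {"dx": 0.0,"dy": -0.4,"dz": 0,"wx": 0,"wy": 0,"wz": -0.002},
    {"dx": 0.0,"dy": -0.6,"dz": 0,"wx": 0,"wy": 0,"wz": -0.003},
    {"dx": 0.05,"dy": -0.8,"dz": 0,"wx": 0,"wy": 0,"wz": -0.003},
    {"dx": 0.1,"dy": -1.0,"dz": 0,"wx": 0,"wy": 0,"wz": -0.003},
  ],
)

```text
time_s: 6.13
eef_pos: [0.4254, 0.0676, 0.072]
eef_rot: [0.0, 0.713, 0.701, 0.0]
wrist_force: [0.2, 0.7, -0.6]
opening: 0.637
grasp_force: 63.6
```

Call:
servo_tool(
  steps=[
    {"dx": 0.07,"dy": -0.24,"dz": 0,"wx": 0,"wy": 0,"wz": 0},
    {"dx": 0.14,"dy": -0.48,"dz": 0,"wx": 0,"wy": 0,"wz": -0.001},
    {"dx": 0.21,"dy": -0.7,"dz": 0,"wx": 0,"wy": 0,"wz": -0.001},
    {"dx": 0.28,"dy": -0.9,"dz": 0,"wx": 0,"wy": 0,"wz": -0.002},
    {"dx": 0.34,"dy": -1.0,"dz": 0,"wx": 0,"wy": 0,"wz": -0.002},
  ],
)

```text
time_s: 6.55
eef_pos: [0.4602, -0.0336, 0.0721]
eef_rot: [0.001, 0.716, 0.698, 0.0]
wrist_force: [0.7, 0.1, -1.6]
opening: 0.633
grasp_force: 63.6
```

Call:
servo_tool(
  steps=[
    {"dx": 0,"dy": -0.1,"dz": 0,"wx": 0,"wy": 0,"wz": 0},
    {"dx": 0,"dy": -0.19,"dz": -0.05,"wx": 0,"wy": 0,"wz": 0},
    {"dx": 0,"dy": -0.2,"dz": -0.15,"wx": 0,"wy": 0,"wz": 0},
    {"dx": 0,"dy": -0.2,"dz": -0.2,"wx": 0,"wy": 0,"wz": 0},
    {"dx": 0,"dy": -0.2,"dz": -0.2,"wx": 0,"wy": 0,"wz": 0},
  ],
)

```text
time_s: 6.97
eef_pos: [0.4575, -0.0502, 0.0493]
eef_rot: [-0.002, 0.715, 0.699, -0.001]
wrist_force: [-0.4, 1.4, -1.4]
opening: 0.635
grasp_force: 63.6
```

```bash
python3 st.py
python3 - <<'E'
from fit import *
import pickle
a=cam("top");b=cam("side");pickle.dump((a,b),open("c2.pkl","wb"));im=[]
h=[cv2.resize(c["frame"][y0:y0+110,x0:x0+150,::-1],None,fx=3.5,fy=3.5,interpolation=cv2.INTER_CUBIC) for c,x0,y0 in((a,215,145),(b,200,140))]
cv2.imwrite("pics/p3.png",cv2.resize(np.vstack(h),None,fx=.75,fy=.75))
E
```

```text
t 6.97 p [ 0.4575 -0.0502  0.0493] yawY -0.0228 zt [-0.004  0.002 -1.   ] F [-0.4  1.4 -1.4] op 0.635 g 63.6 q [-0.37  0.19  2.02  0.    0.94 -0.35]
```

View pics/p3.png

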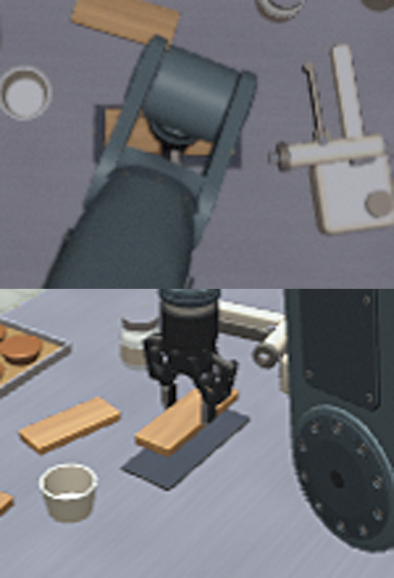

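Top shows the board over the stand (long ends visible both sides); the side view shows it level and well held. Lowering.

Call:
servo_tool(
  steps=[
    {"dx": 0.01,"dy": 0,"dz": -0.08,"wx": 0,"wy": 0,"wz": 0},
    {"dx": 0.01,"dy": 0,"dz": -0.16,"wx": 0,"wy": 0,"wz": 0},
    {"dx": 0.01,"dy": 0,"dz": -0.23,"wx": 0,"wy": 0,"wz": 0},
    {"dx": 0.01,"dy": 0,"dz": -0.28,"wx": 0,"wy": 0,"wz": 0},
    {"dx": 0.01,"dy": 0,"dz": -0.31,"wx": 0,"wy": 0,"wz": 0},
  ],
)

```text
time_s: 7.48
eef_pos: [0.4598, -0.0512, 0.0191]
eef_rot: [-0.001, 0.715, 0.699, -0.0]
wrist_force: [-0.6, -0.0, -1.2]
opening: 0.635
grasp_force: 63.7
```

Call:
servo_tool(
  steps=[
    {"dx": 0,"dy": 0,"dz": -0.01,"wx": 0,"wy": 0,"wz": 0},
    {"dx": 0,"dy": 0,"dz": -0.02,"wx": 0,"wy": 0,"wz": 0},
    {"dx": 0,"dy": 0,"dz": -0.02,"wx": 0,"wy": 0,"wz": 0},
    {"dx": 0,"dy": 0,"dz": -0.02,"wx": 0,"wy": 0,"wz": 0},
    {"dx": 0,"dy": 0,"dz": -0.02,"wx": 0,"wy": 0,"wz": 0},
  ],
)

```text
time_s: 7.9
eef_pos: [0.4607, -0.0516, 0.0186]
eef_rot: [0.0, 0.715, 0.699, 0.0]
wrist_force: [-0.3, 0.5, -2.3]
opening: 0.638
grasp_force: 63.7
```

```bash
python3 st.py
python3 - <<'E'
from fit import *
b=cam("side")
for z in(.012,.015,.018):print(z,*[x.round(4) for x in fit([b],wood,.4575,-.0525,1.55,.170,.056,z,z+.016)])
E
```

```text
t 7.9 p [ 0.4607 -0.0516  0.0186] yawY -0.0231 zt [ 0.001 -0.    -1.   ] F [-0.3  0.5 -2.3] op 0.638 g 63.7 q [-0.37  0.26  2.02 -0.    0.86 -0.35]
0.012 [ 0.4662 -0.0552  1.6222] [0.366]
0.015 [ 0.4645 -0.0522  1.6256] [0.371]
0.018 [ 0.4622 -0.0485  1.6367] [0.374]
```

Call:
servo_tool(
  steps=[
    {"dx": 0,"dy": 0.01,"dz": -0.01,"wx": 0,"wy": 0,"wz": 0},
    {"dx": 0,"dy": 0.01,"dz": -0.02,"wx": 0,"wy": 0,"wz": 0},
    {"dx": 0,"dy": 0.01,"dz": -0.02,"wx": 0,"wy": 0,"wz": 0},
    {"dx": 0,"dy": 0.01,"dz": -0.02,"wx": 0,"wy": 0,"wz": 0},
    {"dx": 0,"dy": 0.01,"dz": -0.02,"wx": 0,"wy": 0,"wz": 0},
  ],
)

```text
time_s: 8.37
eef_pos: [0.4606, -0.0505, 0.0164]
eef_rot: [0.0, 0.715, 0.699, 0.0]
wrist_force: [1.2, 0.8, 0.4]
opening: 0.631
grasp_force: 63.8
```

Call:
servo_tool(
  steps=[
    {"dx": 0,"dy": 0,"dz": -0.01,"wx": 0,"wy": 0,"wz": 0},
    {"dx": 0,"dy": 0,"dz": -0.01,"wx": 0,"wy": 0,"wz": 0},
    {"dx": 0,"dy": 0,"dz": -0.01,"wx": 0,"wy": 0,"wz": 0},
    {"dx": 0,"dy": 0,"dz": -0.01,"wx": 0,"wy": 0,"wz": 0},
    {"dx": 0,"dy": 0,"dz": -0.01,"wx": 0,"wy": 0,"wz": 0},
  ],
)

```text
time_s: 8.78
eef_pos: [0.4606, -0.0505, 0.0163]
eef_rot: [-0.0, 0.715, 0.699, 0.0]
wrist_force: [-5.0, 2.1, 14.1]
opening: 0.634
grasp_force: 65.2
```

Contact at TCP z 16.3 mm (14 N). Releasing, lifting, and checking from the side view.

Call:
servo_tool(
  steps=[
    {"dx": 0,"dy": 0,"dz": 0.02,"wx": 0,"wy": 0,"wz": 0},
    {"dx": 0,"dy": 0,"dz": 0.02,"wx": 0,"wy": 0,"wz": 0},
    {"dx": 0,"dy": 0,"dz": 0.02,"wx": 0,"wy": 0,"wz": 0},
    {"dx": 0,"dy": 0,"dz": 0.02,"wx": 0,"wy": 0,"wz": 0},
    {"dx": 0,"dy": 0,"dz": 0.02,"wx": 0,"wy": 0,"wz": 0},
  ],
  jaw=1,
)

```text
time_s: 9.2
eef_pos: [0.4603, -0.0505, 0.0171]
eef_rot: [-0.0, 0.715, 0.699, -0.0]
wrist_force: [-1.1, -0.3, 0.4]
opening: 0.998
grasp_force: 0.0
```

Call:
servo_tool(
  steps=[
    {"dx": 0,"dy": 0,"dz": 0.1,"wx": 0,"wy": 0,"wz": 0},
    {"dx": 0,"dy": 0,"dz": 0.3,"wx": 0,"wy": 0,"wz": 0},
    {"dx": 0,"dy": 0,"dz": 0.5,"wx": 0,"wy": 0,"wz": 0},
    {"dx": 0,"dy": 0,"dz": 0.7,"wx": 0,"wy": 0,"wz": 0},
    {"dx": 0,"dy": 0,"dz": 0.9,"wx": 0,"wy": 0,"wz": 0},
  ],
)

```text
time_s: 9.62
eef_pos: [0.4603, -0.0505, 0.1088]
eef_rot: [0.0, 0.715, 0.699, 0.0]
wrist_force: [0.9, 0.3, 0.8]
opening: 1.001
grasp_force: 0.0
```

Call:
servo_tool(
  steps=[
    {"dx": 0.2,"dy": 0.07,"dz": 0,"wx": 0,"wy": 0,"wz": -0.01},
    {"dx": 0.4,"dy": 0.14,"dz": 0,"wx": 0,"wy": 0,"wz": -0.02},
    {"dx": 0.6,"dy": 0.21,"dz": 0,"wx": 0,"wy": 0,"wz": -0.03},
    {"dx": 0.8,"dy": 0.28,"dz": 0,"wx": 0,"wy": 0,"wz": -0.04},
    {"dx": 1.0,"dy": 0.35,"dz": 0,"wx": 0,"wy": 0,"wz": -0.05},
  ],
)

```text
time_s: 10.03
eef_pos: [0.5614, -0.0151, 0.1081]
eef_rot: [0.0, 0.768, 0.64, 0.0]
wrist_force: [-0.4, 0.7, 0.8]
opening: 1.001
grasp_force: 0.0
```

Call:
servo_tool(
  steps=[
    {"dx": 0.15,"dy": 0.05,"dz": 0,"wx": 0,"wy": 0,"wz": -0.01},
    {"dx": 0.3,"dy": 0.1,"dz": 0,"wx": 0,"wy": 0,"wz": -0.02},
    {"dx": 0.45,"dy": 0.15,"dz": 0,"wx": 0,"wy": 0,"wz": -0.03},
    {"dx": 0.62,"dy": 0.23,"dz": 0,"wx": 0,"wy": 0,"wz": -0.035},
    {"dx": 0.62,"dy": 0.23,"dz": 0,"wx": 0,"wy": 0,"wz": -0.035},
  ],
)

```text
time_s: 10.45
eef_pos: [0.6249, 0.0084, 0.1083]
eef_rot: [0.001, 0.802, 0.598, 0.001]
wrist_force: [-0.3, -0.8, 0.0]
opening: 0.998
grasp_force: 0.0
```

```bash
python3 st.py
python3 - <<'E'
from fit import *
a=cam("top");b=cam("side")
print(*[x.round(4) for x in fit([b],wood,.4605,-.0535,1.55,.170,.056,.012,.028)])
print("med",*[x.round(4) for x in fit([b],wood,.6231,.0046,1.29,.14,.056,0,.016)])
h=[cv2.resize(c["frame"][y0:y0+100,x0:x0+150,::-1],None,fx=3,fy=3,interpolation=cv2.INTER_CUBIC) for c,x0,y0 in((a,215,125),(b,200,140))]
cv2.imwrite("pics/p4.png",np.vstack(h))
E
```

```text
t 10.45 p [0.6249 0.0084 0.1083] yawY -0.2899 zt [ 0.003  0.    -1.   ] F [-0.3 -0.8  0. ] op 0.998 g 0.0 q [-0.18  0.42  1.57  0.    1.15  0.11]
[ 0.4616 -0.0533  1.5726] [0.103]
med [0.6228 0.0056 1.2896] [0.16]
```

View pics/p4.png

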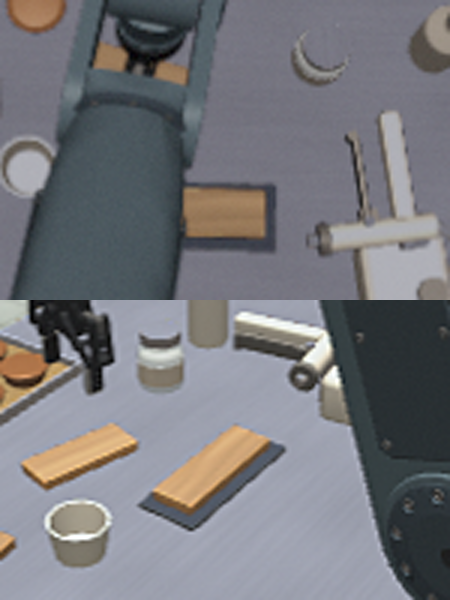

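The long board lies squarely on the stand: fitted (0.461, −0.050) against stand (0.460, −0.050), and the picture shows even margins. Now the medium, gripped about 3 mm higher so the fingertips clear.

Call:
servo_tool(
  steps=[
    {"dx": -0.01,"dy": -0.01,"dz": -0.15,"wx": 0,"wy": 0,"wz": 0},
    {"dx": -0.01,"dy": -0.01,"dz": -0.35,"wx": 0,"wy": 0,"wz": 0},
    {"dx": -0.01,"dy": -0.01,"dz": -0.55,"wx": 0,"wy": 0,"wz": 0},
    {"dx": -0.01,"dy": -0.01,"dz": -0.7,"wx": 0,"wy": 0,"wz": 0},
    {"dx": -0.01,"dy": -0.01,"dz": -0.8,"wx": 0,"wy": 0,"wz": 0},
  ],
)

```text
time_s: 10.97
eef_pos: [0.6193, 0.0063, 0.0256]
eef_rot: [-0.001, 0.802, 0.597, -0.001]
wrist_force: [-0.7, 0.3, -0.2]
opening: 0.999
grasp_force: 0.0
```

Call:
servo_tool(
  steps=[
    {"dx": 0,"dy": 0,"dz": -0.07,"wx": 0,"wy": 0,"wz": 0},
    {"dx": 0,"dy": 0,"dz": -0.14,"wx": 0,"wy": 0,"wz": 0},
    {"dx": 0,"dy": 0,"dz": -0.2,"wx": 0,"wy": 0,"wz": 0},
    {"dx": 0,"dy": 0,"dz": -0.21,"wx": 0,"wy": 0,"wz": 0},
    {"dx": 0,"dy": 0,"dz": -0.21,"wx": 0,"wy": 0,"wz": 0},
  ],
)

```text
time_s: 11.38
eef_pos: [0.6215, 0.0065, 0.0063]
eef_rot: [-0.0, 0.802, 0.598, -0.0]
wrist_force: [0.1, -0.7, -0.3]
opening: 1.0
grasp_force: 0.0
```

Call:
servo_tool(
  steps=[
    {"dx": 0,"dy": 0,"dz": 0,"wx": 0,"wy": 0,"wz": 0},
    {"dx": 0,"dy": 0,"dz": 0,"wx": 0,"wy": 0,"wz": 0},
    {"dx": 0,"dy": 0,"dz": 0,"wx": 0,"wy": 0,"wz": 0},
    {"dx": 0,"dy": 0,"dz": 0,"wx": 0,"wy": 0,"wz": 0},
    {"dx": 0,"dy": 0,"dz": 0,"wx": 0,"wy": 0,"wz": 0},
  ],
  jaw=0.4,
)

```text
time_s: 11.8
eef_pos: [0.6225, 0.0064, 0.0076]
eef_rot: [0.001, 0.802, 0.598, 0.001]
wrist_force: [-1.0, -0.3, 5.0]
opening: 0.624
grasp_force: 63.5
```

```bash
python3 st.py
```

```text
t 11.8 p [0.6225 0.0064 0.0076] yawY -0.29 zt [ 0.002 -0.    -1.   ] F [-1.  -0.3  5. ] op 0.624 g 63.5 q [-0.18  0.56  1.61  0.    0.97  0.11]
```

Call:
servo_tool(
  steps=[
    {"dx": 0,"dy": 0,"dz": 0.1,"wx": 0,"wy": 0,"wz": 0},
    {"dx": 0,"dy": 0,"dz": 0.25,"wx": 0,"wy": 0,"wz": 0},
    {"dx": 0,"dy": 0,"dz": 0.4,"wx": 0,"wy": 0,"wz": 0},
    {"dx": 0,"dy": 0,"dz": 0.55,"wx": 0,"wy": 0,"wz": 0},
    {"dx": 0,"dy": 0,"dz": 0.68,"wx": 0,"wy": 0,"wz": 0},
  ],
)

```text
time_s: 12.22
eef_pos: [0.6215, 0.0065, 0.0756]
eef_rot: [0.0, 0.802, 0.597, 0.0]
wrist_force: [0.7, 0.0, -1.3]
opening: 0.627
grasp_force: 63.2
```

Call:
servo_tool(
  steps=[
    {"dx": -0.15,"dy": -0.06,"dz": 0,"wx": 0,"wy": 0,"wz": 0.01},
    {"dx": -0.35,"dy": -0.13,"dz": 0,"wx": 0,"wy": 0,"wz": 0.02},
    {"dx": -0.56,"dy": -0.2,"dz": 0,"wx": 0,"wy": 0,"wz": 0.03},
    {"dx": -0.78,"dy": -0.28,"dz": 0,"wx": 0,"wy": 0,"wz": 0.04},
    {"dx": -1.0,"dy": -0.36,"dz": 0,"wx": 0,"wy": 0,"wz": 0.05},
  ],
)

```text
time_s: 12.63
eef_pos: [0.5203, -0.0296, 0.0746]
eef_rot: [0.0, 0.752, 0.659, -0.0]
wrist_force: [0.9, -0.1, -1.0]
opening: 0.627
grasp_force: 63.2
```

Call:
servo_tool(
  steps=[
    {"dx": -0.2,"dy": -0.07,"dz": 0,"wx": 0,"wy": 0,"wz": 0.01},
    {"dx": -0.4,"dy": -0.14,"dz": 0,"wx": 0,"wy": 0,"wz": 0.02},
    {"dx": -0.55,"dy": -0.2,"dz": 0,"wx": 0,"wy": 0,"wz": 0.03},
    {"dx": -0.62,"dy": -0.22,"dz": -0.05,"wx": 0,"wy": 0,"wz": 0.035},
    {"dx": -0.62,"dy": -0.22,"dz": -0.1,"wx": 0,"wy": 0,"wz": 0.035},
  ],
)

```text
time_s: 13.05
eef_pos: [0.4582, -0.0518, 0.0646]
eef_rot: [-0.0, 0.715, 0.699, -0.0]
wrist_force: [-0.4, 0.0, -0.7]
opening: 0.628
grasp_force: 63.2
```

Call:
servo_tool(
  steps=[
    {"dx": 0,"dy": 0,"dz": -0.08,"wx": 0,"wy": 0,"wz": 0},
    {"dx": 0,"dy": 0,"dz": -0.16,"wx": 0,"wy": 0,"wz": 0},
    {"dx": 0,"dy": 0,"dz": -0.22,"wx": 0,"wy": 0,"wz": 0},
    {"dx": 0,"dy": 0,"dz": -0.26,"wx": 0,"wy": 0,"wz": 0},
    {"dx": 0,"dy": 0,"dz": -0.26,"wx": 0,"wy": 0,"wz": 0},
  ],
)

```text
time_s: 13.47
eef_pos: [0.4588, -0.051, 0.0369]
eef_rot: [-0.001, 0.715, 0.699, -0.001]
wrist_force: [-0.9, 0.3, -1.8]
opening: 0.628
grasp_force: 63.2
```

```bash
python3 st.py
```

```text
t 13.47 p [ 0.4588 -0.051   0.0369] yawY -0.0228 zt [-0.002  0.001 -1.   ] F [-0.9  0.3 -1.8] op 0.628 g 63.2 q [-0.37  0.22  2.02  0.    0.91 -0.35]
```

Call:
servo_tool(
  steps=[
    {"dx": 0.01,"dy": 0,"dz": 0,"wx": 0,"wy": 0,"wz": 0},
    {"dx": 0.01,"dy": 0,"dz": -0.005,"wx": 0,"wy": 0,"wz": 0},
    {"dx": 0.01,"dy": 0,"dz": -0.01,"wx": 0,"wy": 0,"wz": 0},
    {"dx": 0.01,"dy": 0,"dz": -0.01,"wx": 0,"wy": 0,"wz": 0},
    {"dx": 0.01,"dy": 0,"dz": -0.01,"wx": 0,"wy": 0,"wz": 0},
  ],
)

```text
time_s: 13.88
eef_pos: [0.4606, -0.0516, 0.0375]
eef_rot: [0.0, 0.715, 0.699, 0.0]
wrist_force: [-0.5, -0.3, -0.9]
opening: 0.63
grasp_force: 63.2
```

Call:
servo_tool(
  steps=[
    {"dx": 0,"dy": 0,"dz": -0.01,"wx": 0,"wy": 0,"wz": 0},
    {"dx": 0,"dy": 0,"dz": -0.01,"wx": 0,"wy": 0,"wz": 0},
    {"dx": 0,"dy": 0,"dz": -0.01,"wx": 0,"wy": 0,"wz": 0},
    {"dx": 0,"dy": 0,"dz": -0.01,"wx": 0,"wy": 0,"wz": 0},
    {"dx": 0,"dy": 0,"dz": -0.01,"wx": 0,"wy": 0,"wz": 0},
  ],
)

```text
time_s: 14.3
eef_pos: [0.4604, -0.0515, 0.0363]
eef_rot: [0.0, 0.715, 0.699, -0.0]
wrist_force: [0.6, -0.1, -1.8]
opening: 0.629
grasp_force: 63.2
```

Call:
servo_tool(
  steps=[
    {"dx": 0,"dy": 0.005,"dz": -0.01,"wx": 0,"wy": 0,"wz": 0},
    {"dx": 0,"dy": 0.005,"dz": -0.01,"wx": 0,"wy": 0,"wz": 0},
    {"dx": 0,"dy": 0.005,"dz": -0.01,"wx": 0,"wy": 0,"wz": 0},
    {"dx": 0,"dy": 0.005,"dz": -0.01,"wx": 0,"wy": 0,"wz": 0},
    {"dx": 0,"dy": 0.005,"dz": -0.01,"wx": 0,"wy": 0,"wz": 0},
  ],
)

```text
time_s: 14.72
eef_pos: [0.4607, -0.0512, 0.0356]
eef_rot: [0.0, 0.715, 0.699, 0.0]
wrist_force: [-2.4, -0.8, 5.4]
opening: 0.632
grasp_force: 63.8
```

Call:
servo_tool(
  steps=[
    {"dx": 0,"dy": 0,"dz": -0.01,"wx": 0,"wy": 0,"wz": 0},
    {"dx": 0,"dy": 0,"dz": -0.01,"wx": 0,"wy": 0,"wz": 0},
    {"dx": 0,"dy": 0,"dz": -0.01,"wx": 0,"wy": 0,"wz": 0},
    {"dx": 0,"dy": 0,"dz": -0.01,"wx": 0,"wy": 0,"wz": 0},
    {"dx": 0,"dy": 0,"dz": -0.01,"wx": 0,"wy": 0,"wz": 0},
  ],
)

```text
time_s: 15.13
eef_pos: [0.4607, -0.0512, 0.0355]
eef_rot: [0.0, 0.715, 0.699, -0.0]
wrist_force: [-6.3, 0.3, 16.8]
opening: 0.628
grasp_force: 65.2
```

Call:
servo_tool(
  steps=[
    {"dx": 0,"dy": 0,"dz": 0.02,"wx": 0,"wy": 0,"wz": 0},
    {"dx": 0,"dy": 0,"dz": 0.02,"wx": 0,"wy": 0,"wz": 0},
    {"dx": 0,"dy": 0,"dz": 0.02,"wx": 0,"wy": 0,"wz": 0},
    {"dx": 0,"dy": 0,"dz": 0.02,"wx": 0,"wy": 0,"wz": 0},
    {"dx": 0,"dy": 0,"dz": 0.02,"wx": 0,"wy": 0,"wz": 0},
  ],
  jaw=1,
)

```text
time_s: 15.55
eef_pos: [0.4602, -0.0509, 0.036]
eef_rot: [-0.0, 0.715, 0.699, -0.0]
wrist_force: [-0.0, 0.2, 0.3]
opening: 0.998
grasp_force: 0.0
```

Call:
servo_tool(
  steps=[
    {"dx": 0,"dy": 0,"dz": 0.1,"wx": 0,"wy": 0,"wz": 0},
    {"dx": 0,"dy": 0,"dz": 0.3,"wx": 0,"wy": 0,"wz": 0},
    {"dx": 0,"dy": 0,"dz": 0.5,"wx": 0,"wy": 0,"wz": 0},
    {"dx": 0,"dy": 0,"dz": 0.7,"wx": 0,"wy": 0,"wz": 0},
    {"dx": 0,"dy": 0,"dz": 0.9,"wx": 0,"wy": 0,"wz": 0},
  ],
)

```text
time_s: 15.97
eef_pos: [0.4603, -0.0509, 0.1278]
eef_rot: [0.0, 0.715, 0.699, 0.0]
wrist_force: [0.0, 0.5, -0.0]
opening: 0.999
grasp_force: 0.0
```

Call:
servo_tool(
  steps=[
    {"dx": 0.1,"dy": 0.2,"dz": 0,"wx": 0,"wy": 0,"wz": 0.002},
    {"dx": 0.2,"dy": 0.4,"dz": 0,"wx": 0,"wy": 0,"wz": 0.004},
    {"dx": 0.3,"dy": 0.6,"dz": 0,"wx": 0,"wy": 0,"wz": 0.006},
    {"dx": 0.4,"dy": 0.8,"dz": 0,"wx": 0,"wy": 0,"wz": 0.007},
    {"dx": 0.5,"dy": 1.0,"dz": 0,"wx": 0,"wy": 0,"wz": 0.007},
  ],
)

```text
time_s: 16.38
eef_pos: [0.5109, 0.05, 0.1271]
eef_rot: [0.0, 0.707, 0.707, 0.0]
wrist_force: [0.3, 0.3, -0.3]
opening: 1.0
grasp_force: 0.0
```

Call:
servo_tool(
  steps=[
    {"dx": 0.1,"dy": 0.2,"dz": 0,"wx": 0,"wy": 0,"wz": 0.002},
    {"dx": 0.2,"dy": 0.4,"dz": 0,"wx": 0,"wy": 0,"wz": 0.004},
    {"dx": 0.3,"dy": 0.6,"dz": 0,"wx": 0,"wy": 0,"wz": 0.006},
    {"dx": 0.4,"dy": 0.8,"dz": 0,"wx": 0,"wy": 0,"wz": 0.007},
    {"dx": 0.5,"dy": 1.0,"dz": 0,"wx": 0,"wy": 0,"wz": 0.007},
  ],
)

```text
time_s: 16.8
eef_pos: [0.5608, 0.1501, 0.1269]
eef_rot: [0.0, 0.7, 0.715, 0.0]
wrist_force: [0.3, -0.3, -0.2]
opening: 1.001
grasp_force: 0.0
```

Call:
servo_tool(
  steps=[
    {"dx": 0.1,"dy": 0.2,"dz": 0,"wx": 0,"wy": 0,"wz": 0.002},
    {"dx": 0.2,"dy": 0.4,"dz": 0,"wx": 0,"wy": 0,"wz": 0.004},
    {"dx": 0.3,"dy": 0.6,"dz": 0,"wx": 0,"wy": 0,"wz": 0.006},
    {"dx": 0.37,"dy": 0.8,"dz": 0,"wx": 0,"wy": 0,"wz": 0.007},
    {"dx": 0.37,"dy": 0.87,"dz": 0,"wx": 0,"wy": 0,"wz": 0.007},
  ],
)

```text
time_s: 17.22
eef_pos: [0.5983, 0.2384, 0.127]
eef_rot: [0.0, 0.691, 0.723, 0.001]
wrist_force: [-0.2, -0.1, -0.6]
opening: 1.001
grasp_force: 0.0
```

```bash
python3 st.py
python3 - <<'E'
from fit import *
import pickle
a=cam("top");b=cam("side");pickle.dump((a,b),open("c3.pkl","wb"))
# pile seen from the side camera (wood silhouette = union); fit top face edges separately: view composite
h=[cv2.resize(c["frame"][y0:y0+w,x0:x0+150,::-1],None,fx=4,fy=4,interpolation=cv2.INTER_CUBIC) for c,x0,y0,w in((a,235,155,70),(b,210,165,80))]
m=np.vstack(h)
for i,(c,x0,y0) in enumerate(((a,235,155),(b,210,165))):
    sh=(0,0,0) if i==0 else (.0007,-.0036,0)
    for col,L,z in(((0,0,255),.14,.044),((255,0,0),.17,.028)):
        q=proj(c,np.array(box(.461,-.0497,1.553,L,.056,z,z)[:4])+sh)
        q=(q-[x0,y0]+.5)*4-.5+[0,280*i]; cv2.polylines(m,[q.astype(np.int32)],True,col,1)
cv2.imwrite("pics/p5.png",m)
E
```

```text
t 17.22 p [0.5983 0.2384 0.127 ] yawY 0.0445 zt [ 0.001  0.001 -1.   ] F [-0.2 -0.1 -0.6] op 1.001 g 0.0 q [0.19 0.43 1.51 0.   1.2  0.15]
```

View pics/p5.png

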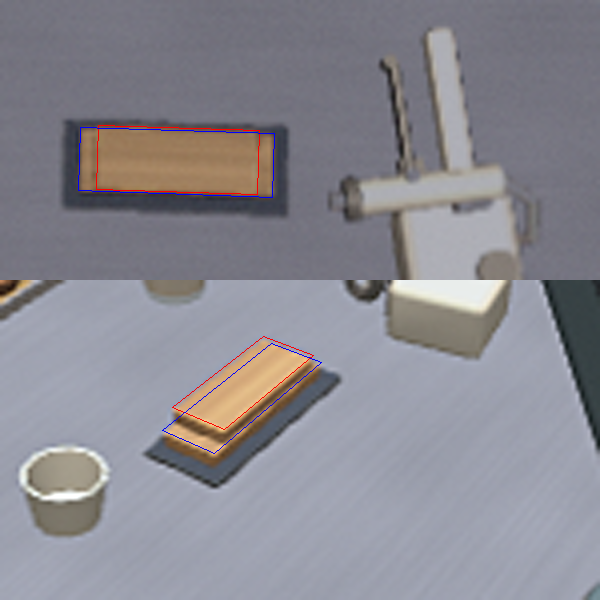

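The overlay shows the medium board centred on the long one in both views (top ends at (97,160) and (260,165) match the prediction). Picking the short one.

Call:
servo_tool(
  steps=[
    {"dx": 0,"dy": 0,"dz": -0.15,"wx": 0,"wy": 0,"wz": 0},
    {"dx": 0,"dy": 0,"dz": -0.35,"wx": 0,"wy": 0,"wz": 0},
    {"dx": 0,"dy": 0,"dz": -0.55,"wx": 0,"wy": 0,"wz": 0},
    {"dx": 0,"dy": 0,"dz": -0.75,"wx": 0,"wy": 0,"wz": 0},
    {"dx": 0,"dy": 0,"dz": -0.9,"wx": 0,"wy": 0,"wz": 0},
  ],
)

```text
time_s: 17.73
eef_pos: [0.5963, 0.2345, 0.0348]
eef_rot: [-0.0, 0.692, 0.722, -0.001]
wrist_force: [-0.4, -0.5, 0.1]
opening: 1.003
grasp_force: 0.0
```

Call:
servo_tool(
  steps=[
    {"dx": 0,"dy": 0,"dz": -0.08,"wx": 0,"wy": 0,"wz": 0},
    {"dx": 0,"dy": 0,"dz": -0.16,"wx": 0,"wy": 0,"wz": 0},
    {"dx": 0,"dy": 0,"dz": -0.24,"wx": 0,"wy": 0,"wz": 0},
    {"dx": 0,"dy": 0,"dz": -0.29,"wx": 0,"wy": 0,"wz": 0},
    {"dx": 0,"dy": 0,"dz": -0.29,"wx": 0,"wy": 0,"wz": 0},
  ],
)

```text
time_s: 18.15
eef_pos: [0.597, 0.2358, 0.0065]
eef_rot: [-0.0, 0.692, 0.722, -0.0]
wrist_force: [-0.6, -0.2, -0.9]
opening: 0.999
grasp_force: 0.0
```

Call:
servo_tool(
  steps=[
    {"dx": 0,"dy": 0,"dz": 0,"wx": 0,"wy": 0,"wz": 0},
    {"dx": 0,"dy": 0,"dz": 0,"wx": 0,"wy": 0,"wz": 0},
    {"dx": 0,"dy": 0,"dz": 0,"wx": 0,"wy": 0,"wz": 0},
    {"dx": 0,"dy": 0,"dz": 0,"wx": 0,"wy": 0,"wz": 0},
    {"dx": 0,"dy": 0,"dz": 0,"wx": 0,"wy": 0,"wz": 0},
  ],
  jaw=0.4,
)

```text
time_s: 18.57
eef_pos: [0.5986, 0.2363, 0.0088]
eef_rot: [0.001, 0.692, 0.722, 0.001]
wrist_force: [0.6, 0.0, 5.7]
opening: 0.625
grasp_force: 63.1
```

```bash
python3 st.py
python3 - <<'E'
from fit import *
import pickle;a,b=pickle.load(open("c3.pkl","rb"))
print(*[x.round(4) for x in fit([a],wood,.461,-.0497,1.553,.17,.056,.012,.028)])
T=lambda p:(np.array(p,float)+.5)/4-.5+[235,155]
for n,z,p in(("griptip L,R corners",.104,[(428,31),(452,29)]),("grip at barrel",.104,[(445,168),(469,167)]),("trig tip/hinge mid",.101,[(388,62),(405,168)]),("barrel tip, back",.105,[(345,197),(504,178)])): print(n,onplane(a,T(p),z)[:,:2].round(4).tolist())
# trial: sprayer pose from model; origin o, yaw t
from scipy.optimize import least_squares
mod=np.array([[135,12,104],[135,-12,104],[112,42,101]])/1e3  # grip far corners, trigger tip
pix=T([(428,31),(452,29),(388,62)])
# nozzle tip, at axis height
mod=np.vstack([mod,[0,.112,.09]]);pix=np.vstack([pix,T([(330,201)])])
def W(v):c,s=np.cos(v[2]),np.sin(v[2]);return np.c_[v[0]+c*mod[:,0]-s*mod[:,1],v[1]+s*mod[:,0]+c*mod[:,1],mod[:,2]]
r=least_squares(lambda v:(proj(a,W(v))-pix).ravel(),[.43,-.29,.1]);print(r.x.round(4),r.fun.round(1))
v=r.x;c,s=np.cos(v[2]),np.sin(v[2])
for n,p in(("pad",(.080,.046)),("gripback",(.080,-.012))):print(n,v[0]+c*p[0]-s*p[1],v[1]+s*p[0]+c*p[1])
E
```

```text
t 18.57 p [0.5986 0.2363 0.0088] yawY 0.043 zt [ 0.002  0.001 -1.   ] F [0.6 0.  5.7] op 0.625 g 63.1 q [0.19 0.59 1.55 0.   1.   0.15]
[ 0.4625 -0.0488  1.5559] [0.059]
griptip L,R corners [[0.5669, -0.2582], [0.569, -0.2788]]
grip at barrel [[0.4498, -0.2711], [0.4509, -0.2916]]
trig tip/hinge mid [[0.5401, -0.2241], [0.4496, -0.2377]]
barrel tip, back [[0.4239, -0.1861], [0.4419, -0.3211]]
[ 0.4348 -0.2847  0.1299] [-0.8 -0.1  0.1 -0.3  1.3 -0.1 -0.6  0.5]
pad 0.5081922716257201 -0.22872749373163687
gripback 0.5157063916362886 -0.2862386926451248
```

Call:
servo_tool(
  steps=[
    {"dx": 0,"dy": 0,"dz": 0.1,"wx": 0,"wy": 0,"wz": 0},
    {"dx": 0,"dy": 0,"dz": 0.25,"wx": 0,"wy": 0,"wz": 0},
    {"dx": 0,"dy": 0,"dz": 0.4,"wx": 0,"wy": 0,"wz": 0},
    {"dx": 0,"dy": 0,"dz": 0.55,"wx": 0,"wy": 0,"wz": 0},
    {"dx": 0,"dy": 0,"dz": 0.7,"wx": 0,"wy": 0,"wz": 0},
  ],
)

```text
time_s: 18.98
eef_pos: [0.5979, 0.2361, 0.0797]
eef_rot: [0.0, 0.692, 0.722, 0.001]
wrist_force: [-0.5, 0.5, -0.6]
opening: 0.618
grasp_force: 63.0
```

Call:
servo_tool(
  steps=[
    {"dx": -0.08,"dy": -0.16,"dz": 0,"wx": 0,"wy": 0,"wz": -0.001},
    {"dx": -0.18,"dy": -0.36,"dz": 0,"wx": 0,"wy": 0,"wz": -0.003},
    {"dx": -0.28,"dy": -0.57,"dz": 0,"wx": 0,"wy": 0,"wz": -0.005},
    {"dx": -0.39,"dy": -0.78,"dz": 0,"wx": 0,"wy": 0,"wz": -0.007},
    {"dx": -0.5,"dy": -1.0,"dz": 0,"wx": 0,"wy": 0,"wz": -0.007},
  ],
)

```text
time_s: 19.4
eef_pos: [0.5476, 0.1353, 0.0791]
eef_rot: [0.001, 0.7, 0.715, 0.001]
wrist_force: [-0.3, -0.4, -1.1]
opening: 0.622
grasp_force: 63.0
```

Call:
servo_tool(
  steps=[
    {"dx": -0.1,"dy": -0.2,"dz": 0,"wx": 0,"wy": 0,"wz": -0.001},
    {"dx": -0.2,"dy": -0.4,"dz": 0,"wx": 0,"wy": 0,"wz": -0.003},
    {"dx": -0.3,"dy": -0.6,"dz": 0,"wx": 0,"wy": 0,"wz": -0.005},
    {"dx": -0.4,"dy": -0.8,"dz": 0,"wx": 0,"wy": 0,"wz": -0.007},
    {"dx": -0.5,"dy": -1.0,"dz": 0,"wx": 0,"wy": 0,"wz": -0.007},
  ],
)

```text
time_s: 19.82
eef_pos: [0.4977, 0.035, 0.079]
eef_rot: [0.001, 0.708, 0.707, 0.001]
wrist_force: [-0.1, -1.0, -1.0]
opening: 0.625
grasp_force: 63.0
```

Call:
servo_tool(
  steps=[
    {"dx": -0.1,"dy": -0.2,"dz": 0,"wx": 0,"wy": 0,"wz": -0.002},
    {"dx": -0.2,"dy": -0.4,"dz": 0,"wx": 0,"wy": 0,"wz": -0.004},
    {"dx": -0.29,"dy": -0.6,"dz": 0,"wx": 0,"wy": 0,"wz": -0.006},
    {"dx": -0.36,"dy": -0.78,"dz": 0,"wx": 0,"wy": 0,"wz": -0.007},
    {"dx": -0.37,"dy": -0.866,"dz": 0,"wx": 0,"wy": 0,"wz": -0.007},
  ],
)

```text
time_s: 20.23
eef_pos: [0.4602, -0.0524, 0.0787]
eef_rot: [0.001, 0.716, 0.698, 0.0]
wrist_force: [0.2, -0.5, -1.3]
opening: 0.627
grasp_force: 63.0
```

Call:
servo_tool(
  steps=[
    {"dx": 0,"dy": 0,"dz": -0.05,"wx": 0,"wy": 0,"wz": 0},
    {"dx": 0,"dy": 0,"dz": -0.12,"wx": 0,"wy": 0,"wz": 0},
    {"dx": 0,"dy": 0,"dz": -0.18,"wx": 0,"wy": 0,"wz": 0},
    {"dx": 0,"dy": 0,"dz": -0.21,"wx": 0,"wy": 0,"wz": 0},
    {"dx": 0,"dy": 0,"dz": -0.21,"wx": 0,"wy": 0,"wz": 0},
  ],
)

```text
time_s: 20.65
eef_pos: [0.4597, -0.0495, 0.055]
eef_rot: [-0.001, 0.715, 0.699, -0.0]
wrist_force: [-0.9, -0.5, -1.2]
opening: 0.62
grasp_force: 63.0
```

```bash
python3 st.py
```

```text
t 20.65 p [ 0.4597 -0.0495  0.055 ] yawY -0.0218 zt [-0.002  0.001 -1.   ] F [-0.9 -0.5 -1.2] op 0.62 g 63.0 q [-0.36  0.18  2.01  0.    0.95 -0.34]
```

Call:
servo_tool(
  steps=[
    {"dx": 0,"dy": 0,"dz": -0.01,"wx": 0,"wy": 0,"wz": 0},
    {"dx": 0,"dy": 0,"dz": -0.02,"wx": 0,"wy": 0,"wz": 0},
    {"dx": 0,"dy": 0,"dz": -0.02,"wx": 0,"wy": 0,"wz": 0},
    {"dx": 0,"dy": 0,"dz": -0.02,"wx": 0,"wy": 0,"wz": 0},
    {"dx": 0,"dy": 0,"dz": -0.02,"wx": 0,"wy": 0,"wz": 0},
  ],
)

```text
time_s: 21.07
eef_pos: [0.4606, -0.0506, 0.0544]
eef_rot: [0.0, 0.715, 0.699, 0.0]
wrist_force: [-0.2, -0.0, -1.1]
opening: 0.618
grasp_force: 63.0
```

Call:
servo_tool(
  steps=[
    {"dx": 0,"dy": 0,"dz": -0.01,"wx": 0,"wy": 0,"wz": 0},
    {"dx": 0,"dy": 0,"dz": -0.01,"wx": 0,"wy": 0,"wz": 0},
    {"dx": 0,"dy": 0,"dz": -0.01,"wx": 0,"wy": 0,"wz": 0},
    {"dx": 0,"dy": 0,"dz": -0.01,"wx": 0,"wy": 0,"wz": 0},
    {"dx": 0,"dy": 0,"dz": -0.01,"wx": 0,"wy": 0,"wz": 0},
  ],
)

```text
time_s: 21.48
eef_pos: [0.4605, -0.0507, 0.0533]
eef_rot: [0.0, 0.715, 0.699, 0.0]
wrist_force: [0.7, 0.1, -0.3]
opening: 0.62
grasp_force: 63.0
```

Call:
servo_tool(
  steps=[
    {"dx": 0,"dy": 0,"dz": -0.01,"wx": 0,"wy": 0,"wz": 0},
    {"dx": 0,"dy": 0,"dz": -0.01,"wx": 0,"wy": 0,"wz": 0},
    {"dx": 0,"dy": 0,"dz": -0.01,"wx": 0,"wy": 0,"wz": 0},
    {"dx": 0,"dy": 0,"dz": -0.01,"wx": 0,"wy": 0,"wz": 0},
    {"dx": 0,"dy": 0,"dz": -0.01,"wx": 0,"wy": 0,"wz": 0},
  ],
)

```text
time_s: 21.9
eef_pos: [0.4606, -0.0507, 0.0528]
eef_rot: [0.0, 0.715, 0.699, 0.0]
wrist_force: [-2.1, 0.8, 4.8]
opening: 0.625
grasp_force: 63.8
```

Call:
servo_tool(
  steps=[
    {"dx": 0,"dy": 0,"dz": -0.01,"wx": 0,"wy": 0,"wz": 0},
    {"dx": 0,"dy": 0,"dz": -0.01,"wx": 0,"wy": 0,"wz": 0},
    {"dx": 0,"dy": 0,"dz": -0.01,"wx": 0,"wy": 0,"wz": 0},
    {"dx": 0,"dy": 0,"dz": -0.01,"wx": 0,"wy": 0,"wz": 0},
    {"dx": 0,"dy": 0,"dz": -0.01,"wx": 0,"wy": 0,"wz": 0},
  ],
)

```text
time_s: 22.32
eef_pos: [0.4606, -0.0507, 0.0527]
eef_rot: [0.0, 0.715, 0.699, -0.0]
wrist_force: [-6.4, 2.1, 16.0]
opening: 0.62
grasp_force: 65.2
```

Contact on the pile (16 N). Releasing, lifting, and going above the spray gun, turning the jaws across the grip.

Call:
servo_tool(
  steps=[
    {"dx": 0,"dy": 0,"dz": 0.02,"wx": 0,"wy": 0,"wz": 0},
    {"dx": 0,"dy": 0,"dz": 0.02,"wx": 0,"wy": 0,"wz": 0},
    {"dx": 0,"dy": 0,"dz": 0.02,"wx": 0,"wy": 0,"wz": 0},
    {"dx": 0,"dy": 0,"dz": 0.02,"wx": 0,"wy": 0,"wz": 0},
    {"dx": 0,"dy": 0,"dz": 0.02,"wx": 0,"wy": 0,"wz": 0},
  ],
  jaw=1,
)

```text
time_s: 22.73
eef_pos: [0.4603, -0.0506, 0.0531]
eef_rot: [-0.0, 0.715, 0.699, -0.0]
wrist_force: [0.8, -1.0, -0.6]
opening: 0.999
grasp_force: 0.0
```

Call:
servo_tool(
  steps=[
    {"dx": 0,"dy": 0,"dz": 0.1,"wx": 0,"wy": 0,"wz": 0},
    {"dx": 0,"dy": 0,"dz": 0.3,"wx": 0,"wy": 0,"wz": 0},
    {"dx": 0,"dy": 0,"dz": 0.5,"wx": 0,"wy": 0,"wz": 0},
    {"dx": 0,"dy": 0,"dz": 0.75,"wx": 0,"wy": 0,"wz": 0},
    {"dx": 0,"dy": 0,"dz": 1.0,"wx": 0,"wy": 0,"wz": 0},
  ],
)

```text
time_s: 23.15
eef_pos: [0.46, -0.0505, 0.1546]
eef_rot: [-0.0, 0.715, 0.699, -0.0]
wrist_force: [0.4, 0.4, -0.8]
opening: 0.994
grasp_force: 0.0
```

Call:
servo_tool(
  steps=[
    {"dx": 0.03,"dy": -0.14,"dz": 0,"wx": 0,"wy": 0,"wz": -0.03},
    {"dx": 0.06,"dy": -0.28,"dz": 0,"wx": 0,"wy": 0,"wz": -0.06},
    {"dx": 0.1,"dy": -0.42,"dz": 0,"wx": 0,"wy": 0,"wz": -0.09},
    {"dx": 0.14,"dy": -0.56,"dz": 0,"wx": 0,"wy": 0,"wz": -0.12},
    {"dx": 0.17,"dy": -0.7,"dz": 0,"wx": 0,"wy": 0,"wz": -0.151},
  ],
)

```text
time_s: 23.57
eef_pos: [0.4777, -0.1213, 0.1541]
eef_rot: [0.0, 0.861, 0.509, 0.0]
wrist_force: [-0.2, 0.5, 0.4]
opening: 0.998
grasp_force: 0.0
```

Call:
servo_tool(
  steps=[
    {"dx": 0.03,"dy": -0.14,"dz": 0,"wx": 0,"wy": 0,"wz": -0.03},
    {"dx": 0.06,"dy": -0.28,"dz": 0,"wx": 0,"wy": 0,"wz": -0.06},
    {"dx": 0.1,"dy": -0.42,"dz": 0,"wx": 0,"wy": 0,"wz": -0.09},
    {"dx": 0.14,"dy": -0.56,"dz": 0,"wx": 0,"wy": 0,"wz": -0.12},
    {"dx": 0.17,"dy": -0.7,"dz": 0,"wx": 0,"wy": 0,"wz": -0.151},
  ],
)

```text
time_s: 23.98
eef_pos: [0.4947, -0.1913, 0.154]
eef_rot: [0.0, 0.956, 0.293, 0.0]
wrist_force: [0.4, -0.2, 0.0]
opening: 1.002
grasp_force: 0.0
```

Call:
servo_tool(
  steps=[
    {"dx": 0.04,"dy": -0.18,"dz": 0,"wx": 0,"wy": 0,"wz": -0.03},
    {"dx": 0.08,"dy": -0.36,"dz": 0,"wx": 0,"wy": 0,"wz": -0.06},
    {"dx": 0.12,"dy": -0.54,"dz": 0,"wx": 0,"wy": 0,"wz": -0.09},
    {"dx": 0.17,"dy": -0.74,"dz": 0,"wx": 0,"wy": 0,"wz": -0.12},
    {"dx": 0.18,"dy": -0.75,"dz": 0,"wx": 0,"wy": 0,"wz": -0.151},
  ],
)

```text
time_s: 24.4
eef_pos: [0.513, -0.269, 0.1543]
eef_rot: [0.001, 0.998, 0.059, 0.001]
wrist_force: [-0.4, -0.2, 0.2]
opening: 1.001
grasp_force: 0.0
```

```bash
python3 st.py
python3 - <<'E'
from fit import *
import pickle
a=cam("top");b=cam("side");pickle.dump((a,b),open("c4.pkl","wb"))
print("long",*[x.round(4) for x in fit([a],wood,.461,-.0497,1.553,.17,.056,.012,.028)])
h=[cv2.resize(c["frame"][y0:y0+w,x0:x0+150,::-1],None,fx=4,fy=4,interpolation=cv2.INTER_CUBIC) for c,x0,y0,w in((a,235,150,70),(b,210,130,80))]
m=np.vstack(h)
for i,(c,x0,y0) in enumerate(((a,235,150),(b,210,130))):
    sh=(0,0,0) if i==0 else (.0007,-.0036,0)
    for L,z in((.11,.06),(.14,.044),(.17,.028)):
        q=proj(c,np.array(box(.461,-.0497,1.553,L,.056,z,z)[:4])+sh)
        q=(q-[x0,y0]+.5)*4-.5+[0,280*i]
        for p in q: cv2.circle(m,tuple(int(v) for v in p),3,(0,0,255),-1)
cv2.imwrite("pics/p6.png",m)
E
```

```text
t 24.4 p [ 0.513  -0.269   0.1543] yawY -1.4528 zt [ 0.001 -0.002 -1.   ] F [-0.4 -0.2  0.2] op 1.001 g 0.0 q [-0.69  0.27  1.67 -0.    1.21  0.77]
long [ 0.4636 -0.0492  1.5537] [0.074]
```

View pics/p6.png

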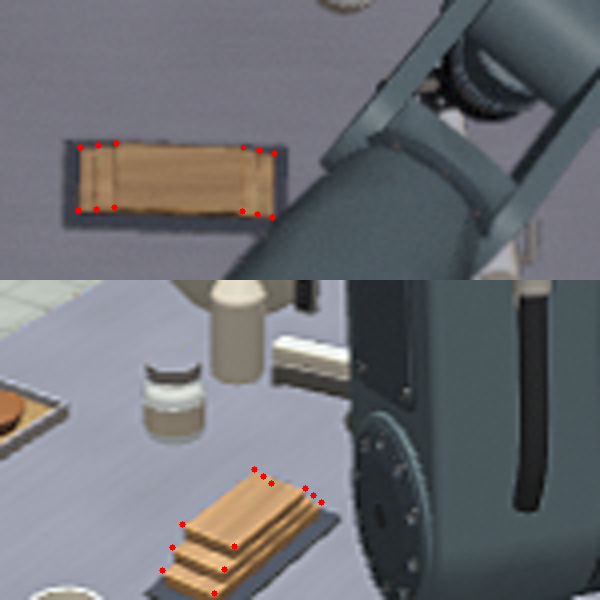

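All corners of the three boards match the prediction within about 1–2 mm: the pile is square. That was the last picture. Descending astride the grip.

Call:
servo_tool(
  steps=[
    {"dx": 0,"dy": 0,"dz": -0.1,"wx": 0,"wy": 0,"wz": 0.001},
    {"dx": 0,"dy": 0,"dz": -0.2,"wx": 0,"wy": 0,"wz": 0.001},
    {"dx": 0,"dy": 0,"dz": -0.3,"wx": 0,"wy": 0,"wz": 0.001},
    {"dx": 0,"dy": 0,"dz": -0.35,"wx": 0,"wy": 0,"wz": 0.001},
    {"dx": 0,"dy": 0,"dz": -0.35,"wx": 0,"wy": 0,"wz": 0.001},
  ],
)

```text
time_s: 24.92
eef_pos: [0.5112, -0.2642, 0.1159]
eef_rot: [-0.001, 0.998, 0.064, -0.002]
wrist_force: [-0.7, 0.0, 0.4]
opening: 0.996
grasp_force: 0.0
```

Call:
servo_tool(
  steps=[
    {"dx": 0,"dy": 0,"dz": 0,"wx": 0,"wy": 0,"wz": 0},
    {"dx": 0,"dy": 0,"dz": 0,"wx": 0,"wy": 0,"wz": 0},
    {"dx": 0,"dy": 0,"dz": 0,"wx": 0,"wy": 0,"wz": 0},
    {"dx": 0,"dy": 0,"dz": 0,"wx": 0,"wy": 0,"wz": 0},
    {"dx": 0,"dy": 0,"dz": 0,"wx": 0,"wy": 0,"wz": 0},
  ],
)

```text
time_s: 25.33
eef_pos: [0.5127, -0.2658, 0.1187]
eef_rot: [0.0, 0.998, 0.064, 0.0]
wrist_force: [-0.0, 0.9, -0.1]
opening: 1.004
grasp_force: 0.0
```

Call:
servo_tool(
  steps=[
    {"dx": 0,"dy": 0,"dz": -0.05,"wx": 0,"wy": 0,"wz": 0},
    {"dx": 0,"dy": 0,"dz": -0.1,"wx": 0,"wy": 0,"wz": 0},
    {"dx": 0,"dy": 0,"dz": -0.15,"wx": 0,"wy": 0,"wz": 0},
    {"dx": 0,"dy": 0,"dz": -0.2,"wx": 0,"wy": 0,"wz": 0},
    {"dx": 0,"dy": 0,"dz": -0.25,"wx": 0,"wy": 0,"wz": 0},
  ],
)

```text
time_s: 25.75
eef_pos: [0.5122, -0.2654, 0.0924]
eef_rot: [-0.0, 0.998, 0.064, -0.0]
wrist_force: [-0.9, 0.8, -0.5]
opening: 0.995
grasp_force: 0.0
```

No contact; on down to z≈71 mm and then squeeze.

Call:
servo_tool(
  steps=[
    {"dx": 0,"dy": 0,"dz": -0.05,"wx": 0,"wy": 0,"wz": 0},
    {"dx": 0,"dy": 0,"dz": -0.1,"wx": 0,"wy": 0,"wz": 0},
    {"dx": 0,"dy": 0,"dz": -0.15,"wx": 0,"wy": 0,"wz": 0},
    {"dx": 0,"dy": 0,"dz": -0.2,"wx": 0,"wy": 0,"wz": 0},
    {"dx": 0,"dy": 0,"dz": -0.22,"wx": 0,"wy": 0,"wz": 0},
  ],
)

```text
time_s: 26.17
eef_pos: [0.512, -0.2653, 0.0703]
eef_rot: [-0.0, 0.998, 0.064, -0.0]
wrist_force: [0.6, 0.8, -0.7]
opening: 0.997
grasp_force: 0.0
```

Call:
servo_tool(
  steps=[
    {"dx": 0,"dy": 0,"dz": 0,"wx": 0,"wy": 0,"wz": 0},
    {"dx": 0,"dy": 0,"dz": 0,"wx": 0,"wy": 0,"wz": 0},
    {"dx": 0,"dy": 0,"dz": 0,"wx": 0,"wy": 0,"wz": 0},
    {"dx": 0,"dy": 0,"dz": 0,"wx": 0,"wy": 0,"wz": 0},
    {"dx": 0,"dy": 0,"dz": 0,"wx": 0,"wy": 0,"wz": 0},
  ],
  jaw=0.56,
)

```text
time_s: 26.58
eef_pos: [0.5125, -0.2638, 0.0718]
eef_rot: [-0.002, 0.998, 0.064, -0.0]
wrist_force: [-0.6, 7.4, 5.6]
opening: 0.562
grasp_force: 4.6
```

The trigger is pushing back (+7 N in y). Squeezing home and holding.

Call:
servo_tool(
  steps=[
    {"dx": 0,"dy": 0,"dz": 0,"wx": 0,"wy": 0,"wz": 0},
    {"dx": 0,"dy": 0,"dz": 0,"wx": 0,"wy": 0,"wz": 0},
    {"dx": 0,"dy": 0,"dz": 0,"wx": 0,"wy": 0,"wz": 0},
    {"dx": 0,"dy": 0,"dz": 0,"wx": 0,"wy": 0,"wz": 0},
    {"dx": 0,"dy": 0,"dz": 0,"wx": 0,"wy": 0,"wz": 0},
  ],
  jaw=0.42,
)

```text
time_s: 27.0
eef_pos: [0.5129, -0.2668, 0.0728]
eef_rot: [0.001, 0.998, 0.064, 0.0]
wrist_force: [-2.8, -1.3, 5.3]
opening: 0.48
grasp_force: 59.4
```

Call:
servo_tool(
  steps=[
    {"dx": 0,"dy": 0,"dz": 0,"wx": 0,"wy": 0,"wz": 0},
    {"dx": 0,"dy": 0,"dz": 0,"wx": 0,"wy": 0,"wz": 0},
    {"dx": 0,"dy": 0,"dz": 0,"wx": 0,"wy": 0,"wz": 0},
    {"dx": 0,"dy": 0,"dz": 0,"wx": 0,"wy": 0,"wz": 0},
    {"dx": 0,"dy": 0,"dz": 0,"wx": 0,"wy": 0,"wz": 0},
  ],
)

```text
time_s: 27.42
eef_pos: [0.5128, -0.2668, 0.0728]
eef_rot: [0.001, 0.998, 0.064, 0.0]
wrist_force: [-2.5, -1.4, 6.3]
opening: 0.481
grasp_force: 59.4
```

The jaws stopped at 41 mm with 59 N, which is exactly full squeeze. Releasing and rising.

Call:
servo_tool(
  steps=[
    {"dx": 0,"dy": 0,"dz": 0,"wx": 0,"wy": 0,"wz": 0},
    {"dx": 0,"dy": 0,"dz": 0,"wx": 0,"wy": 0,"wz": 0},
    {"dx": 0,"dy": 0,"dz": 0,"wx": 0,"wy": 0,"wz": 0},
    {"dx": 0,"dy": 0,"dz": 0,"wx": 0,"wy": 0,"wz": 0},
    {"dx": 0,"dy": 0,"dz": 0,"wx": 0,"wy": 0,"wz": 0},
  ],
  jaw=1,
)

```text
time_s: 27.83
eef_pos: [0.5128, -0.2661, 0.0717]
eef_rot: [0.001, 0.998, 0.064, 0.0]
wrist_force: [0.4, 0.2, 0.7]
opening: 0.997
grasp_force: 0.0
```

Call:
servo_tool(
  steps=[
    {"dx": 0,"dy": 0,"dz": 0.1,"wx": 0,"wy": 0,"wz": 0},
    {"dx": 0,"dy": 0,"dz": 0.3,"wx": 0,"wy": 0,"wz": 0},
    {"dx": 0,"dy": 0,"dz": 0.5,"wx": 0,"wy": 0,"wz": 0},
    {"dx": 0,"dy": 0,"dz": 0.7,"wx": 0,"wy": 0,"wz": 0},
    {"dx": 0,"dy": 0,"dz": 0.9,"wx": 0,"wy": 0,"wz": 0},
  ],
)

```text
time_s: 28.25
eef_pos: [0.5126, -0.266, 0.1634]
eef_rot: [0.0, 0.998, 0.064, 0.0]
wrist_force: [-0.9, -0.1, 0.0]
opening: 1.002
grasp_force: 0.0
```

Call:
servo_tool(
  steps=[
    {"dx": 0,"dy": 0,"dz": 0.1,"wx": 0,"wy": 0,"wz": 0},
    {"dx": 0,"dy": 0,"dz": 0.2,"wx": 0,"wy": 0,"wz": 0},
    {"dx": 0,"dy": 0,"dz": 0.2,"wx": 0,"wy": 0,"wz": 0},
    {"dx": 0,"dy": 0,"dz": 0.2,"wx": 0,"wy": 0,"wz": 0},
    {"dx": 0,"dy": 0,"dz": 0.2,"wx": 0,"wy": 0,"wz": 0},
  ],
)

```text
time_s: 28.67
eef_pos: [0.5119, -0.2652, 0.1801]
eef_rot: [-0.001, 0.998, 0.064, -0.001]
wrist_force: [0.8, -0.7, -0.3]
opening: 1.003
grasp_force: 0.0
```

```bash
python3 st.py
python3 - <<'E'
from fit import *
import pickle
a0,b0=pickle.load(open("c4.pkl","rb"));a=cam("top");b=cam("side")
print("long",*[x.round(4) for x in fit([a],wood,.461,-.0497,1.553,.17,.056,.012,.028)])
for x,y,s in((b,b0,np.s_[235:285,240:300]),(a,a0,np.s_[180:210,248:295])):
    print("pile change",np.abs(x["frame"][s].astype(int)-y["frame"][s]).mean().round(2))
E
```

```text
t 28.67 p [ 0.5119 -0.2652  0.1801] yawY -1.4431 zt [-0.001  0.001 -1.   ] F [ 0.8 -0.7 -0.3] op 1.003 g 0.0 q [-0.68  0.24  1.65 -0.    1.26  0.76]
long [ 0.4637 -0.0489  1.5585] [0.073]
pile change 0.59
pile change 1.55
```

The pile is unmoved, the trigger is released, and the arm is clear of everything.

```bash
python3 -c "
from bench import workorder;print(workorder.hand_in())"
```

```text
the job is handed in; nothing more can be done
None
```

The three boards are piled square on the stand, longest to shortest. I then squeezed the trigger fully home, let it go and lifted the arm clear, and handed the job in at about 29 s; it returned no verdict.

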